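# Show the filter plate at the light panel

### The arm

A 7-joint arm with a two-finger parallel gripper is mounted at the origin on the work surface. World frame = base frame: x ahead of the robot, y to its left, z up, the work surface at z = 0. Lengths are in m, angles in rad, forces in N, time in s.
With the tool pointing down it reaches from about 0.4 to 0.9 m from the base axis. Payload 5.5 kg.
Tool frame: the origin (TCP) lies midway between the tips of the shut fingers; the grasp point (between the pads) lies 19 mm behind it; z points along the fingers, y is the direction in which the jaws open and shut (so a half turn about z gives the same grasp; the last joint's range is limited). The gripper opens to 85 mm and grips with 20 to 120 N. Pads are 22 mm wide; open, the fingers measure 114 mm over their backs; the gripper's body (76 mm by 85 mm) begins 54 mm behind the grasp point. The pads swing forward as they close: fully open they stand 13 mm farther back than shut.
Start: joints at [1.587, 0.501, -0.427, 1.55, 0.221, 1.138, -0.21], TCP at [0.159, -0.63, 0.231] pointing down, gripper open.
Joint ranges: [-2.88, 2.88], [-0.31, 2.03], [-1.54, 1.56], [0.2, 2.42], [-1.41, 4.55], [0.19, 2.02], [-2.57, 2.57]. Speed limits (rad/s): [2.57, 2.57, 3.14, 3.14, 3.14, 3.14, 3.14].

### API

Orientations are given as a unit quaternion [w, x, y, z].
In Python, from station import telemetry, imaging, order gives the robot as it stands.
- The arm moves only by the shell command python3 -m creep 'ROWS' [FORCE]. ROWS is JSON, a list that holds one entry, the list of rows, each a list of 5 numbers: the shift along the tool's x, y, z in cm, then the turn about the tool's z in rad, then the closure, from -1 (fully open) to 1 (shut). In form: [[[tx, ty, tz, spin, grip], ...]]. A call has 1 to 10 rows; each row shifts and turns the pose as measured when the row begins, along the tool's axes as they then stand; what a row does not reach is not made up. A row lasts 1/8 s, in which the tool goes at most 62.5 mm and 10.7 degrees, less where a joint would pass 70% of its speed; a pose out of reach is approached as far as the arm can. A call with a gripper value outside its range is refused whole. The fingers move at their own pace and stop on an object; FORCE is the grip in N (left out, the last holds). Time passes only in rows, so rows that do not move let the fingers close. It gives the time, the measured TCP pose, the force and the opening at its end, in the units of the state.
- telemetry.read_state(): the state, without advancing time (a new reading comes with each control period).
- imaging.grab_frame(name): name is "scene" or "top" or "wrist"; returns a dict with "image" (400x640x3 uint8, red, green, blue), "fov_y" (degrees; the focal length in pixels is half the picture's height over the tangent of half this angle, whatever the lens; pixels are square), "cx", "cy" (the principal point, pixels), "world_to_cam" (4x4, takes a point from world to camera coordinates); the wrist camera has in their place "tool_from_camera" (4x4, takes a point from camera to tool coordinates, whose origin is the TCP and whose axes are the flange's). Camera axes: x right, y up, looking along -z (the intrinsics and any distortion apply to the point x, -y, -z); pixel columns grow to the right and rows downward; lengths in m; the calibration is good to about 2 mm. The wrist camera is an equidistant fisheye: a pixel r from the principal point sees the ray r / f radians off the axis. A picture is of the moment at which its call begins: read the wrist's pose just before it. There is no depth.
- order.hand_in(): hands the job in, once; it reports no verdict.
The state is a dict: "time": time; "qpos": joint angles; "dq": joint speeds; "effort": joint torques, N m; "eef_pos": TCP position; "orientation": TCP orientation; "contact_force": force on the tool from outside, world axes, zero at the start; "torque": the same for the moment, N m; "finger_gap": finger opening in m.
Only numpy, scipy, OpenCV 4.12 (cv2) and the standard library are available. Lean on these libraries where they do the work, as an engineer would, in place of code of your own. Each camera call takes 0.05 s, during which the arm holds its last target.

### The job

Swing the flap of the bench air cleaner up until it stands upright and leave it open, then draw the filter plate (the one with the pull tab) straight up out of its slot and hold it upright in front of the lit face of the viewing panel: centred on the face, squarely facing it, about 6 cm away. Finish while still holding it there in the gripper; do not bump the panel, and leave the plain blank plate in its slot and the other things on the bench where they stand.

Things in the scene. Friction and masses are not known exactly. Their poses are not given: they have to be found in the camera images.
- housing: Cream air-cleaner housing fixed, 264 x 130 x 118 mm high. Origin: on the bench under the centre of the filter well; +x to the solid fan end (x 87 to 177 mm), front wall at x = -87. The well (160 mm along x, 106 along y, floor at 6 mm) is open at the top, rim 118 mm. Two 14 mm slots between side ribs (tops at 72 mm), at x = -16 and +16 mm, each hold a standing plate, filter and blank either way round.
- flap (a joint): Hinge of the grey flap over the well, rad: 0 shut, 1.57 standing upright, stop at 1.75. It may start slightly ajar. The hinge is stiff: the flap stays at any angle; moving it takes about 2 to 4 N at the handle.
- flap_handle (a point): Middle of the flap's round steel bar handle: 10 mm thick, 90 mm long between two posts, parallel to the hinge (housing y). With the flap shut it is 41 mm above and 150 mm in front (-x) of the hinge line, 28 mm clear of the flap's top; the flap is 8 mm thick and ends 22 mm in front of the bar. The bar can turn between the fingers as the flap swings.
- flap_hinge (a point): Middle of the flap's hinge line, which runs along housing y, 87 mm behind (+x) the well centre, 119 mm above the bench; the axes are those of the flap (they turn with it about y).
- filter_center (a point): Centre of the filter plate: white frame, grey pleats, 10 mm thick (its x), 100 wide (y), 80 high (z), about 90 g. On the middle of its top edge is a pull tab, 8 mm thick, 40 wide, 25 high. In its slot the centre is 46 mm above the bench, the tab's top 111 mm. It is loose in the slot by about 2 mm each way, may lean a little, and comes out straight up.
- filter_tab (a point): Centre of the filter plate's pull tab, 52.5 mm above the plate's centre; grip it across its 8 mm thickness (along the plate's x).
- blank_center (a point): Centre of the blank plate in the other slot: plain white, 10 x 100 x 80 mm like the filter plate but with no tab and no pleats, top edge at 86 mm. It stays where it is.
- panel_face (a point): Centre of the lit white face (160 wide x 130 mm high) of the viewing panel, an upright grey panel 180 mm wide and 16 mm thick, fixed to the bench, top edge at 170 mm. The face centre is 95 mm above the bench. -x points straight out of the lit face, y along its width, z up. The foot (20 mm high) sticks out 5 mm in front.
- pump_bottle: White pump bottle, 72 mm across, 185 mm high, standing; origin under its centre. Bystander.
- dishes: Stack of three lidded round dishes, 90 mm across, 42 mm high; origin under its centre. Bystander.
- tube_rack: Blue tube rack, 200 x 75 mm, 57 mm high with capped tubes up to 94 mm; origin under its centre. Bystander.
Not all that is in view belongs to the job. Leave any orange look-alike of the part that bears panel_face alone.

How it is judged:
On the way, in this order (a step that is already met when the one before it is completed fails the run):
1. the flap is swung up, at least 1.2 rad open, with the filter plate still in its slot (value of joint flap above 1.2 rad and z of filter_center in the frame of housing below 0.07 m), for 0.2 s.
2. the filter plate is drawn straight up, its lower edge clear of the housing's rim, over the well and held in the fingers (z of filter_center in the frame of housing above 0.155 m and x of filter_center in the frame of housing between -0.1 and 0.1 m and y of filter_center in the frame of housing between -0.07 and 0.07 m and contact force between the fingers and filter above 1 N), for 0.05 s.
At the end, for the whole second after the job is handed in: Plate still in the fingers, touching neither panel nor housing, tab up; upright and parallel to the lit face within 15 degrees; centre 30 to 90 mm before the face, within 30 mm of its middle sideways and in height; flap over 1.2 rad open; blank within 20 mm, bystanders within 30 mm of their starts (x of filter_center in the frame of panel_face between -0.09 and -0.03 m and y of filter_center in the frame of panel_face between -0.03 and 0.03 m and z of filter_center in the frame of panel_face between -0.03 and 0.03 m and angle between the x axis of filter_center and the x axis of panel_face, either way round below 0.26 rad and angle between filter_center's own z axis and vertical below 0.26 rad and contact force between the fingers and filter above 1 N and contact force between filter and panel below 0.1 N and contact force between filter and housing below 0.1 N and linear speed of filter below 0.03 m/s and value of joint flap above 1.2 rad and distance of each of pump_bottle, dishes, tube_rack from where it was at the start of the episode below 0.03 m and distance of blank_center from where it was at the start of the episode below 0.02 m); the arm keeps its last pose, push and grip.
It fails at once if the panel is bumped (over 3 N) (contact force between panel and anything else above 3 N).
It fails at once if the blank plate is lifted or shifted by more than 20 mm (distance of blank_center from where it was at the start of the episode above 0.02 m).
It fails at once if a bystander is shoved by more than 30 mm (distance of any of pump_bottle, dishes, tube_rack from where it was at the start of the episode above 0.03 m).
It also fails if it takes over 54 s, if anything falls off the work surface, if the arm or the gripper's body presses on something with over 40 N, if the wrist force passes 120 N, or if a joint passes its speed limit or range.

## Working session

There is one attempt and no reset: what is moved stays moved. The work goes in short steps, Python scripts to look and compute and a shell command to move; the robot and the scene stay as the last step left them, time stands still between calls to the robot, and variables do not carry over. Pictures are saved under pics/ and viewed, and the job is handed in when it is done.

```bash
ls; mkdir -p pics
python3 - <<'E'
from station import telemetry, imaging
import cv2,json
s=telemetry.read_state(); print(s)
for n in ["scene","top","wrist"]:
    f=imaging.grab_frame(n); cv2.imwrite(f"pics/{n}0.png",f["image"][:,:,::-1])
    print(n,{k:(v.tolist() if hasattr(v,'tolist') else v) for k,v in f.items() if k!="image"})
E
```

```text
pics
{'time': 0.0, 'qpos': array([ 1.58719285,  0.50183851, -0.42675214,  1.55147375,  0.22079315,
        1.13830377, -0.21032246]), 'dq': array([ 4.22616926e-05,  5.46431265e-04,  7.00005214e-04,  5.03397641e-04,
       -4.92393012e-04,  7.11609622e-04,  2.10823253e-04]), 'effort': array([-1.47550827e-04, -5.69528961e+01, -5.81627771e+00, -2.80949503e+01,
        1.07867131e-02,  1.17740105e-02, -2.36774461e-06]), 'eef_pos': array([ 0.15856092, -0.62963347,  0.23025188]), 'orientation': array([-9.81029059e-04,  9.92395182e-01,  1.23088713e-01, -9.74463556e-05]), 'contact_force': array([ 0.28609918, -0.24384893,  0.37338731]), 'torque': array([-0.00288036, -0.02172229,  0.0335662 ]), 'finger_gap': 0.08561413435836757}
scene {'fov_y': 49.45477818863991, 'cx': 320.9724487230411, 'cy': 204.34686360063196, 'world_to_cam': [[0.5841404213745931, 0.8116105590580546, -0.008262477944608099, -0.3433674235438394], [-0.5307920353958125, 0.3896886230857479, 0.7525972310591532, 0.1580461949228392], [0.6140356530989737, -0.4352368061906142, 0.658429297085352, -1.6435063418821605], [0.0, 0.0, 0.0, 1.0]]}
top {'fov_y': 50.748236145164185, 'cx': 320.7775062981461, 'cy': 200.49189775043354, 'world_to_cam': [[0.02951877519179486, -0.9995421423733003, 0.006644360839832525, 0.054848669297771775], [0.9839904894900572, 0.03022704232637944, 0.17563895497672932, -0.5253676113890733], [-0.17575937671798497, 0.0013533410482555158, 0.9844322272069891, -1.2922384646052736], [0.0, 0.0, 0.0, 1.0]]}
wrist {'fov_y': 65.70646984690485, 'cx': 317.40010634923146, 'cy': 201.7845222738738, 'tool_from_camera': [[-0.00029323476159890484, 0.9622338665175937, 0.27222398891349303, 0.06907202663444607], [0.999999583761178, 0.0005173610593877546, -0.0007515417499884472, 0.0012823593445671078], [-0.0008639970152357115, 0.2722236552251351, -0.9622336177067509, -0.14310484043606828], [0.0, 0.0, 0.0, 1.0]]}
```

View pics/scene0.png

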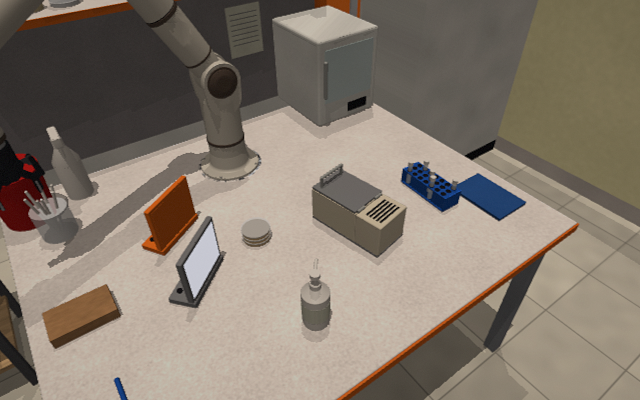

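View pics/top0.png

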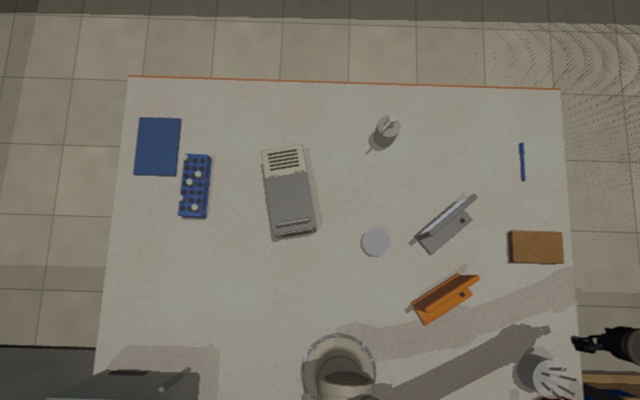

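View pics/wrist0.png

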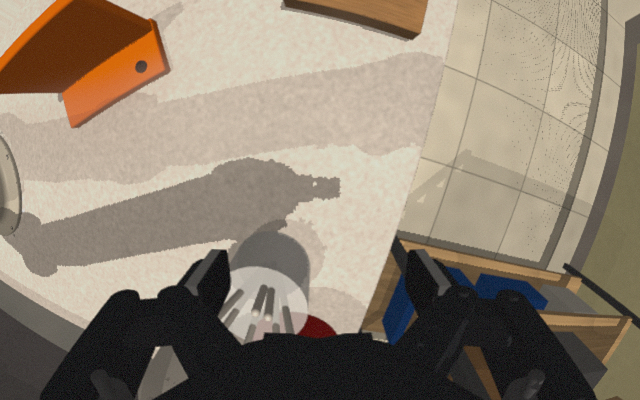

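The scene view shows the housing at about (358,210), with the flap handle at (330,176) and the panel at (203,255). In the top view the housing runs from (285,150) to (296,235), the dishes are at (376,241) and the panel at (450,225). The orange look-alike is at (443,298).

```bash
cat > h.py <<'E'
import numpy as np, cv2
from station import telemetry, imaging
from scipy.spatial.transform import Rotation as R
def foc(f): return 200/np.tan(np.radians(f["fov_y"])/2)
def cast(f,uv,z):
    "ray from pixel onto horizontal plane z (scene/top)"
    T=np.array(f["world_to_cam"]); r,t=T[:3,:3],T[:3,3]
    d=np.array([(uv[0]-f["cx"])/foc(f),-(uv[1]-f["cy"])/foc(f),-1.])
    d=r.T@d; c=-r.T@t
    return c+d*(z-c[2])/d[2]
def proj(f,p):
    T=np.array(f["world_to_cam"]); q=T[:3,:3]@np.asarray(p)+T[:3,3]
    return np.array([f["cx"]+foc(f)*q[0]/-q[2], f["cy"]-foc(f)*q[1]/-q[2]])
def wray(f,uv,s):
    "origin, dir in world for wrist px"
    M=np.array(f["tool_from_camera"]); x=uv[0]-f["cx"];y=uv[1]-f["cy"]
    r=np.hypot(x,y); th=r/foc(f)
    d=np.array([np.sin(th)*x/r,-np.sin(th)*y/r,-np.cos(th)])
    Q=Rq(s); return np.array(s["eef_pos"])+Q@M[:3,3], Q@M[:3,:3]@d
def wcast(f,uv,s,z):
    o,d=wray(f,uv,s); return o+d*(z-o[2])/d[2]
def wproj(f,p,s):
    M=np.array(f["tool_from_camera"]); q=Rq(s).T@(np.asarray(p)-s["eef_pos"]); q=M[:3,:3].T@(q-M[:3,3])
    th=np.arctan2(np.hypot(q[0],q[1]),-q[2]); a=np.arctan2(-q[1],q[0])
    return np.array([f["cx"]+foc(f)*th*np.cos(a), f["cy"]+foc(f)*th*np.sin(a)])
def Rq(s):
    w,x,y,z=s["orientation"]; return R.from_quat([x,y,z,w]).as_matrix()
def save(f,name,box=None,k=1):
    im=f["image"][:,:,::-1]
    if box: im=im[box[1]:box[3],box[0]:box[2]]
    cv2.imwrite("pics/"+name,cv2.resize(im,None,fx=k,fy=k,interpolation=cv2.INTER_CUBIC))
E
python3 - <<'E'
from h import *
t=imaging.grab_frame("top");s=imaging.grab_frame("scene")
save(t,"t1.png",(240,130,340,250),5)
save(t,"t2.png",(350,170,490,280),5)
save(s,"s1.png",(300,150,420,260),5)
save(s,"s2.png",(160,200,280,310),5)
E
```

```text
(no output)
```

View pics/t1.png

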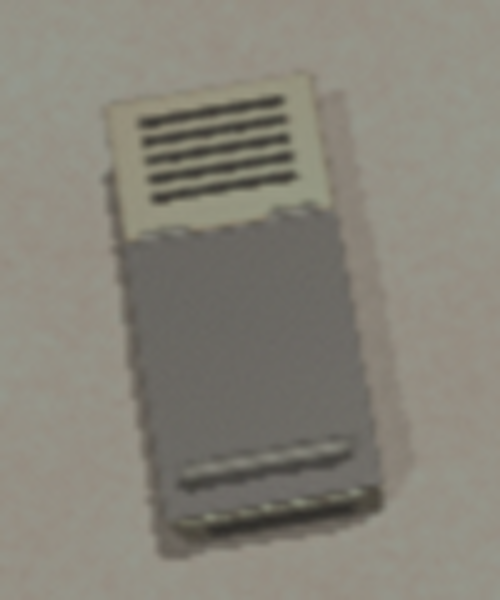

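View pics/t2.png

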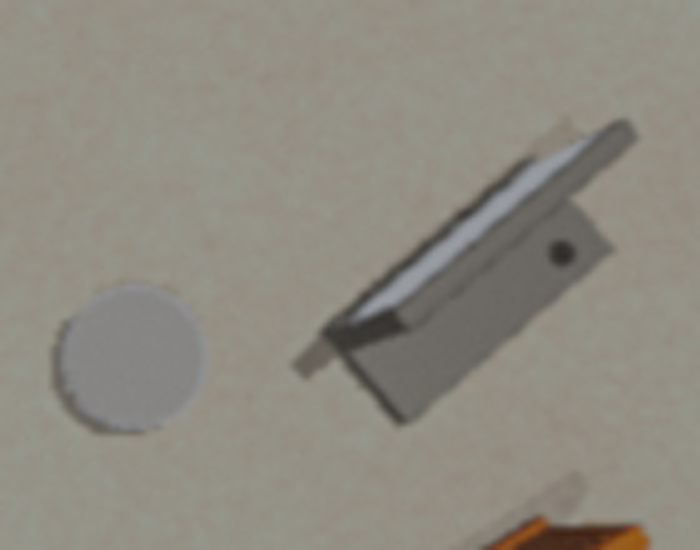

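View pics/s1.png

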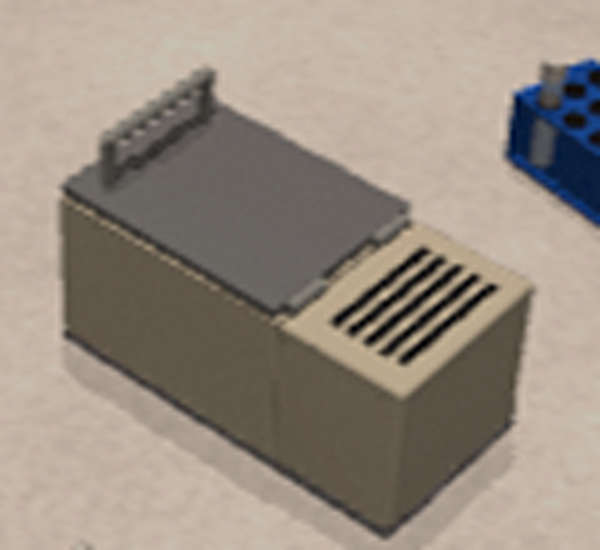

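View pics/s2.png

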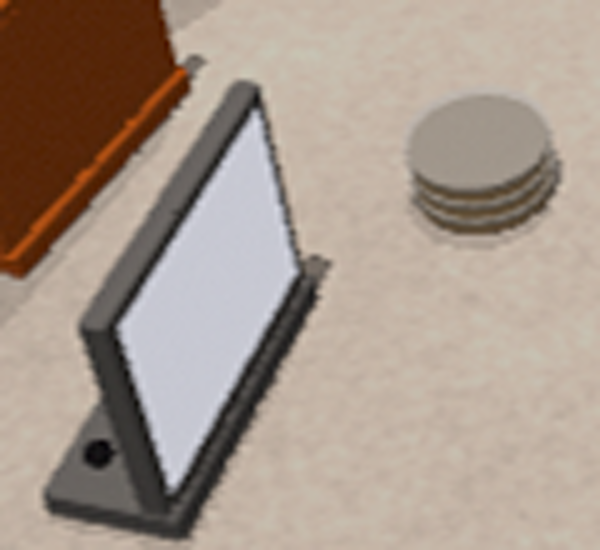

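Run:
```python
from h import *
np.set_printoptions(precision=4,suppress=True)
t=imaging.grab_frame("top");s=imaging.grab_frame("scene")
for f in(t,s): T=np.array(f["world_to_cam"]); print("cam",-T[:3,:3].T@T[:3,3])
P=lambda f,o,c,z: cast(f,(o[0]+c[0]/5,o[1]+c[1]/5),z)
T=(240,130);S=(300,150)
print("fan corners top",P(t,T,(107,105),.118),P(t,T,(313,73),.118))
print("hinge ends flap",P(t,T,(123,240),.125),P(t,T,(333,212),.125))
print("flap end",P(t,T,(162,522),.125),P(t,T,(378,487),.125))
print("bar ends",P(t,T,(183,478),.16),P(t,T,(350,445),.16))
print("scene fan corners",P(s,S,(405,398),.118),P(s,S,(533,288),.118))
print("scene bottom",P(s,S,(388,535),0),P(s,S,(65,335),0),P(s,S,(513,422),0))
print("scene bar ends",P(s,S,(108,145),.16),P(s,S,(210,74),.16))
T=(350,170);S=(160,200)
print("panel top back",P(t,T,(408,328),.17),P(t,T,(637,133),.17), "front",P(t,T,(325,330),.17),P(t,T,(530,158),.17))
print("sc top edge back L,R",P(s,S,(80,328),.17),P(s,S,(240,82),.17),"front",P(s,S,(118,328),.16),P(s,S,(258,108),.16))
print("sc face bottom",P(s,S,(172,493),.03),P(s,S,(300,270),.03))
print("sc foot bottom front",P(s,S,(185,538),0),P(s,S,(328,262),0))
print("dish",P(t,T,(133,357),.042), "bottle",cast(t,(384,136),.1))
```

```text
cam [0.2882 0.0725 1.364 ]
cam [ 1.2936 -0.4982  0.9604]
fan corners top [0.659  0.2571 0.118 ] [0.6834 0.1317 0.118 ]
hinge ends flap [0.573  0.2418 0.125 ] [0.5943 0.1161 0.125 ]
flap end [0.4038 0.2099 0.125 ] [0.4283 0.0836 0.125 ]
bar ends [0.4262 0.1953 0.16  ] [0.4482 0.1002 0.16  ]
scene fan corners [0.6919 0.1303 0.118 ] [0.6674 0.2513 0.118 ]
scene bottom [0.6879 0.1335 0.    ] [0.4334 0.0792 0.    ] [0.6631 0.2581 0.    ]
scene bar ends [0.4547 0.0998 0.16  ] [0.4339 0.1933 0.16  ]
panel top back [ 0.4098 -0.2467  0.17  ] [ 0.5267 -0.381   0.17  ] front [ 0.4073 -0.1995  0.17  ] [ 0.5101 -0.3187  0.17  ]
sc top edge back L,R [ 0.532  -0.3848  0.17  ] [ 0.4168 -0.2493  0.17  ] front [ 0.5332 -0.3685  0.16  ] [ 0.4305 -0.2471  0.16  ]
sc face bottom [ 0.5339 -0.3686  0.03  ] [ 0.4302 -0.2452  0.03  ]
sc foot bottom front [ 0.5408 -0.3707  0.    ] [ 0.4064 -0.2206  0.    ]
dish [ 0.3995 -0.108   0.042 ] bottle [ 0.7252 -0.1213  0.1   ]
```

```bash
cat >> h.py <<'E'
def plan(tgt,ydeg,n,s=None):
    "print per-row shift in tool axes (cm) toward world tgt with tool-y heading ydeg, n equal rows"
    s=s or telemetry.read_state(); Q=Rq(s); p=np.array(s["eef_pos"])
    yaw=np.arctan2(Q[1,1],Q[0,1]); d=np.radians(ydeg)-yaw
    d=(d+np.pi)%(2*np.pi)-np.pi
    print("at",p.round(4),"ydeg",np.degrees(yaw).round(2),"tilt",np.degrees(np.arccos(-Q[2,2])).round(2),"gap",round(s["finger_gap"],4),"t",round(s["time"],2),"q",np.round(s["qpos"],2),"F",np.round(s["contact_force"],1))
    for i in range(n):
        y=np.array([np.cos(yaw),np.sin(yaw),0]); z=np.array([0,0,-1.]); x=np.cross(y,z)
        v=(np.array(tgt)-p)/n*100
        print([round(float(v@x),2),round(float(v@y),2),round(float(v@z),2),round(-d/n,3)]); yaw+=d/n
E
python3 - <<'E'
from h import *
plan((0.50,-0.30,0.40),-32,10)
E
```

```text
at [ 0.1587 -0.6301  0.231 ] ydeg -75.86 tilt 0.03 gap 0.0855 t 0.35 q [ 1.59  0.5  -0.43  1.55  0.22  1.14 -0.21] F [-0.8 -0.3  0.4]
[4.12, -2.37, -1.69, np.float64(-0.077)]
[4.28, -2.05, -1.69, np.float64(-0.077)]
[4.43, -1.71, -1.69, np.float64(-0.077)]
[4.55, -1.37, -1.69, np.float64(-0.077)]
[4.64, -1.02, -1.69, np.float64(-0.077)]
[4.7, -0.66, -1.69, np.float64(-0.077)]
[4.74, -0.3, -1.69, np.float64(-0.077)]
[4.75, 0.07, -1.69, np.float64(-0.077)]
[4.73, 0.43, -1.69, np.float64(-0.077)]
[4.68, 0.79, -1.69, np.float64(-0.077)]
```

```bash
python3 -m creep '[[[4.1,-2.4,-2.5,-0.08,-1],[4.3,-2,-2.5,-0.08,-1],[4.4,-1.7,-2,-0.08,-1],[4.5,-1.4,-2,-0.08,-1],[4.6,-1,-2,-0.08,-1],[4.7,-0.7,-1.5,-0.08,-1],[4.7,-0.3,-1.5,-0.08,-1],[4.7,0,-1.5,-0.08,-1],[4.7,0.4,-1.5,-0.08,-1],[4.7,0.8,-1,-0.08,-1]]]' 30
python3 - <<'E'
from h import *
plan((0.40,0.14,0.32),11.5,10)
E
```

```text
time: 1.6
eef_pos: [0.4951, -0.286, 0.4159]
orientation: [0.001, 0.862, 0.506, -0.001]
contact_force: [0.4, -0.7, 0.2]
finger_gap: 0.0854
at [ 0.4951 -0.286   0.4159] ydeg -29.17 tilt 0.12 gap 0.0854 t 1.6 q [ 1.11  0.29 -0.81  1.48  0.21  1.46 -0.21] F [ 0.4 -0.7  0.2]
[3.26, -2.91, 0.96, np.float64(-0.071)]
[3.45, -2.67, 0.96, np.float64(-0.071)]
[3.63, -2.42, 0.96, np.float64(-0.071)]
[3.8, -2.15, 0.96, np.float64(-0.071)]
[3.94, -1.88, 0.96, np.float64(-0.071)]
[4.06, -1.59, 0.96, np.float64(-0.071)]
[4.17, -1.3, 0.96, np.float64(-0.071)]
[4.25, -1.0, 0.96, np.float64(-0.071)]
[4.31, -0.7, 0.96, np.float64(-0.071)]
[4.35, -0.39, 0.96, np.float64(-0.071)]
```

```bash
python3 -m creep '[[[3.3,-2.6,0.9,-0.07,-1],[3.6,-2.3,0.9,-0.07,-1],[3.8,-2,0.9,-0.07,-1],[3.9,-1.8,0.9,-0.07,-1],[4,-1.5,0.9,-0.07,-1],[4.1,-1.2,0.9,-0.07,-1],[4.2,-0.9,0.9,-0.07,-1],[4.3,-0.6,0.9,-0.07,-1],[4.3,-0.4,0.9,-0.07,-1],[4.3,0,0.9,-0.07,-1]]]'
python3 - <<'E'
from h import *
plan((0.441,0.147,0.31),11.5,1)
f=imaging.grab_frame("wrist"); save(f,"w1.png")
E
```

```text
time: 2.85
eef_pos: [0.4348, 0.1527, 0.3245]
orientation: [0.006, 0.626, 0.78, 0.0]
contact_force: [0.1, -1.1, -0.3]
finger_gap: 0.0855
at [0.4348 0.1527 0.3245] ydeg 12.46 tilt 0.7 gap 0.0855 t 2.85 q [ 0.71  0.14 -1.2   1.87  0.16  1.22 -0.32] F [ 0.1 -1.1 -0.3]
[-0.69, 0.48, 1.45, np.float64(0.017)]
```

View pics/w1.png

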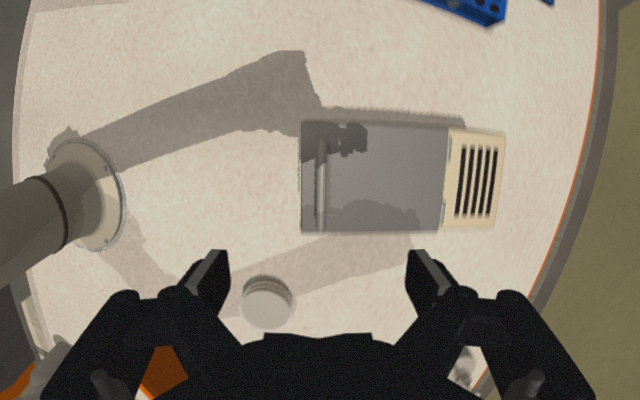

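The wrist view shows the handle bar at columns 317–327, rows 138–230. The flap spans columns 302–445 and the fan-end corners are at about (507,131) and (500,231).

Run:
```python
from h import *
np.set_printoptions(precision=4,suppress=True)
s=telemetry.read_state();f=imaging.grab_frame("wrist")
save(f,"w2.png",(280,100,520,250),3.3)
for z in (.16,.165):
  a,b=wcast(f,(322,138),s,z),wcast(f,(322,230),s,z); print("bar",a,b,(a+b)/2, np.degrees(np.arctan2(*(a-b)[:2][::-1]))-90)
a,b=wcast(f,(507,131),s,.118),wcast(f,(500,231),s,.118); print("fan",a,b,(a+b)/2,np.degrees(np.arctan2(*(a-b)[:2][::-1]))-90)
```

```text
bar [0.428  0.2043 0.16  ] [0.4501 0.1102 0.16  ] [0.439  0.1573 0.16  ] 13.219940238041659
bar [0.4278 0.2047 0.165 ] [0.4496 0.1121 0.165 ] [0.4387 0.1584 0.165 ] 13.219940238041673
fan [0.6568 0.2739 0.118 ] [0.6972 0.1431 0.118 ] [0.677  0.2085 0.118 ] 17.181617444913414
```

View pics/w2.png

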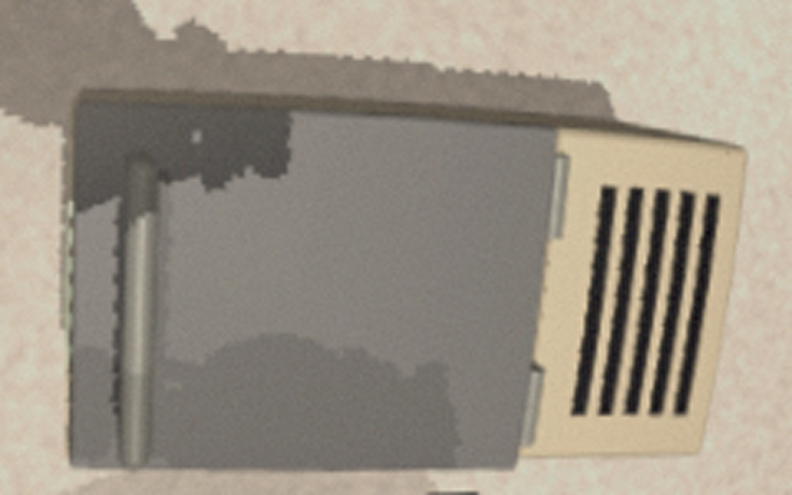

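Run:
```python
from h import *
np.set_printoptions(precision=4,suppress=True)
s=telemetry.read_state();f=imaging.grab_frame("wrist")
for z in (.16,.168):
  a,b=wcast(f,(323.3,148.5),s,z),wcast(f,(320.7,240),s,z); print("bar",a,b,(a+b)/2, np.linalg.norm(a-b),np.degrees(np.arctan2(*(a-b)[:2][::-1]))-90)
a,b=wcast(f,(505.8,145.5),s,.118),wcast(f,(491.2,238),s,.118); print("fan",a,b,(a+b)/2,np.linalg.norm(a-b),np.degrees(np.arctan2(*(a-b)[:2][::-1]))-90)
plan((0.44,0.147,.20),11.5,4)
```

```text
bar [0.4321 0.1921 0.16  ] [0.4517 0.0961 0.16  ] [0.4419 0.1441 0.16  ] 0.09790283908250733 11.559691928658523
bar [0.4317 0.1929 0.168 ] [0.4508 0.0995 0.168 ] [0.4413 0.1462 0.168 ] 0.09535133856524354 11.55969192865851
fan [0.6614 0.2527 0.118 ] [0.687  0.1277 0.118 ] [0.6742 0.1902 0.118 ] 0.12752344834883622 11.576894964464358
at [0.434  0.1542 0.3244] ydeg 12.7 tilt 0.57 gap 0.0854 t 3.0 q [ 0.71  0.14 -1.2   1.87  0.15  1.22 -0.32] F [ 0.4  0.2 -0.1]
[-0.21, 0.11, 3.11, np.float64(0.005)]
[-0.21, 0.11, 3.11, np.float64(0.005)]
[-0.21, 0.11, 3.11, np.float64(0.005)]
[-0.21, 0.11, 3.11, np.float64(0.005)]
```

```bash
python3 -m creep '[[[-0.2,0.15,3,0.01,-1],[-0.2,0.15,3,0.01,-1],[-0.2,0.1,3,0,-1],[-0.2,0.1,3,0,-1],[0,0,2.5,0,-1]]]'
python3 - <<'E'
from h import *
plan((0.4415,0.146,.15),11.55,2)
f=imaging.grab_frame("wrist"); save(f,"w3.png")
f=imaging.grab_frame("scene"); save(f,"s3.png",(250,80,450,270),4)
E
```

```text
time: 3.62
eef_pos: [0.4474, 0.139, 0.1778]
orientation: [0.009, 0.638, 0.77, 0.001]
contact_force: [0.7, -0.7, -0.3]
finger_gap: 0.0855
at [0.4474 0.139  0.1778] ydeg 10.76 tilt 1.05 gap 0.0855 t 3.62 q [ 0.52  0.38 -1.05  2.04  0.43  0.94 -0.57] F [ 0.7 -0.7 -0.3]
[0.4, -0.23, 1.39, np.float64(-0.007)]
[0.4, -0.22, 1.39, np.float64(-0.007)]
```

View pics/w3.png

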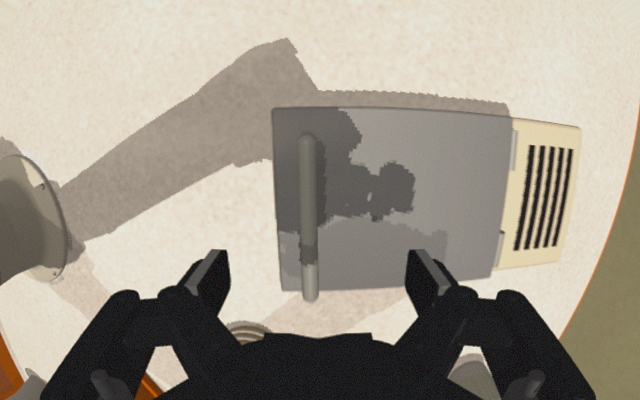

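View pics/s3.png

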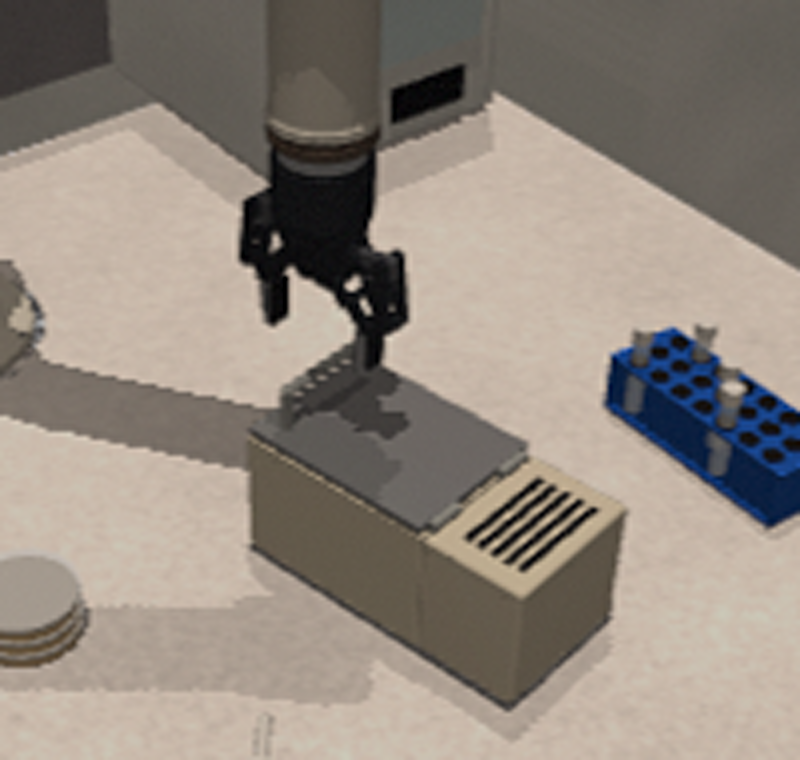

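Run:
```python
from h import *
np.set_printoptions(precision=4,suppress=True)
s=telemetry.read_state();f=imaging.grab_frame("wrist")
for z in (.16,.168):
  a,b=wcast(f,(307,137),s,z),wcast(f,(310.5,300),s,z); print("bar",a,b,(a+b)/2, np.linalg.norm(a-b),np.degrees(np.arctan2(*(a-b)[:2][::-1]))-90)
plan((0.4425,0.146,.148),11.55,2)
```

```text
bar [0.4301 0.1935 0.16  ] [0.4494 0.0979 0.16  ] [0.4398 0.1457 0.16  ] 0.09747033687372787 11.410522964232428
bar [0.4302 0.1941 0.168 ] [0.4485 0.1034 0.168 ] [0.4394 0.1488 0.168 ] 0.0925654046724711 11.410522964232413
at [0.4464 0.1397 0.1783] ydeg 10.84 tilt 0.93 gap 0.0854 t 3.77 q [ 0.52  0.38 -1.05  2.04  0.43  0.94 -0.57] F [-0.7  1.2 -0.8]
[0.34, -0.13, 1.51, np.float64(-0.006)]
[0.35, -0.13, 1.51, np.float64(-0.006)]
```

```bash
python3 -m creep '[[[0.35,-0.25,1.5,-0.005,-1],[0.35,-0.25,1.5,-0.005,-1],[0.1,-0.1,0.2,0,-1]]]'
python3 - <<'E'
from h import *
plan((0.4402,0.1465,.148),11.5,1)
E
```

```text
time: 4.15
eef_pos: [0.4411, 0.146, 0.1465]
orientation: [0.01, 0.634, 0.773, 0.001]
contact_force: [-0.4, 0.1, -0.0]
finger_gap: 0.0852
at [0.4411 0.146  0.1465] ydeg 11.32 tilt 1.14 gap 0.0852 t 4.15 q [ 0.46  0.42 -1.01  2.08  0.49  0.88 -0.63] F [-0.4  0.1 -0. ]
[0.07, -0.08, -0.15, np.float64(-0.003)]
```

```bash
python3 -m creep '[[[0,0,0,0,0.2],[0,0,0,0,0.5],[0,0,0,0,0.7],[0,0,0,0,0.9],[0,0,0,0,1],[0,0,0,0,1],[0,0,0,0,1]]]' 30
python3 - <<'E'
from h import *
plan((0.4402,0.1465,.148),11.5,1)
f=imaging.grab_frame("scene"); save(f,"s4.png",(250,80,450,270),4)
E
```

```text
time: 5.03
eef_pos: [0.4413, 0.1465, 0.1472]
orientation: [0.01, 0.634, 0.774, 0.002]
contact_force: [-0.6, -0.4, -0.4]
finger_gap: 0.0084
at [0.4413 0.1465 0.1472] ydeg 11.37 tilt 1.19 gap 0.0084 t 5.03 q [ 0.46  0.42 -1.01  2.08  0.49  0.88 -0.63] F [-0.6 -0.4 -0.4]
[0.02, -0.1, -0.08, np.float64(-0.002)]
```

View pics/s4.png

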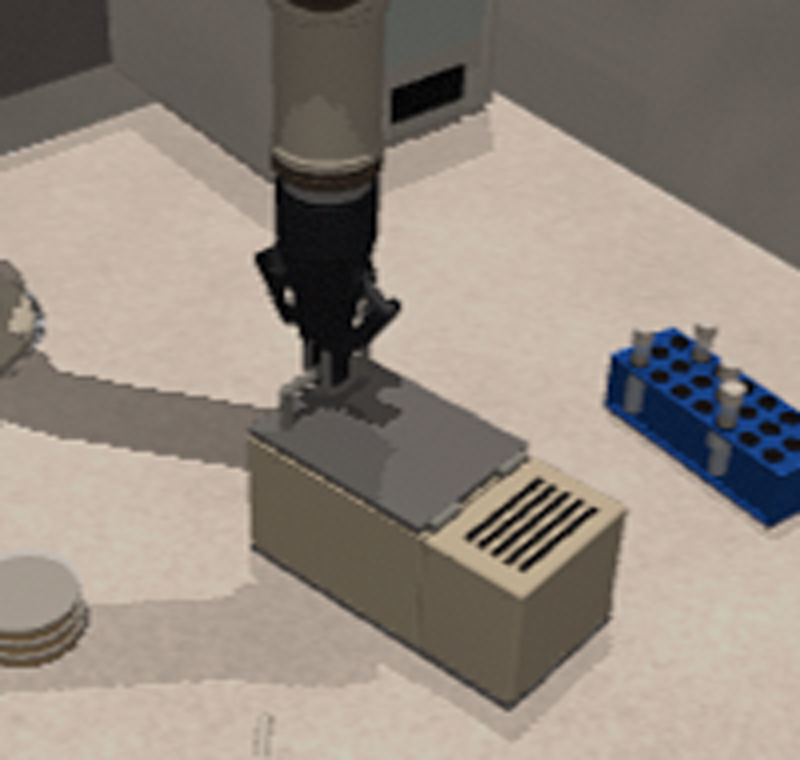

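```bash
cat >> h.py <<'E'
B0=np.array([.4413,.1465,.1472]); PHI0=.307; RR=.1555
def arc(n,step):
    s=telemetry.read_state(); d=np.array(s["eef_pos"])-B0; a=np.radians(11.5)
    u=d[0]*np.cos(a)+d[1]*np.sin(a); lat=-d[0]*np.sin(a)+d[1]*np.cos(a)
    X=-RR*np.cos(PHI0)+u; Z=RR*np.sin(PHI0)+d[2]
    phi=np.arctan2(Z,-X); print("theta",round(phi-.267,3),"r",round(np.hypot(X,Z),4),"lat",round(lat,4),"F",np.round(s["contact_force"],1),"gap",round(s["finger_gap"],4),"q",np.round(s["qpos"],2))
    Q=Rq(s);yh=np.degrees(np.arctan2(Q[1,1],Q[0,1])); print("ydeg",yh.round(2),"tilt",np.degrees(np.arccos(-Q[2,2])).round(2))
    x,z=X,Z
    for i in range(n):
        p=phi+step*(i+1); nx,nz=-RR*np.cos(p),RR*np.sin(p)
        print([round(100*lat/n,2) ,round(100*(nx-x),2),round(-100*(nz-z),2)]); x,z=nx,nz
E
python3 - <<'E'
from h import *
arc(5,.08)
E
```

```text
theta 0.04 r 0.1555 lat -0.0 F [-0.4 -0.   0. ] gap 0.0085 q [ 0.46  0.42 -1.01  2.08  0.49  0.88 -0.63]
ydeg 11.37 tilt 1.2
[np.float64(-0.0), np.float64(0.42), np.float64(-1.17)]
[np.float64(-0.0), np.float64(0.52), np.float64(-1.13)]
[np.float64(-0.0), np.float64(0.6), np.float64(-1.09)]
[np.float64(-0.0), np.float64(0.69), np.float64(-1.04)]
[np.float64(-0.0), np.float64(0.77), np.float64(-0.98)]
```

```bash
sed -i 's/round(100\*lat\/n,2)/round(-100*lat\/n,2)/; s/print(\[round(-100/print([round(-100/' h.py; python3 -m creep '[[[0,0.4,-1.2,0,1],[0,0.5,-1.1,0,1],[0,0.6,-1.1,0,1],[0,0.7,-1,0,1],[0,0.8,-1,0,1]]]'
python3 - <<'E'
from h import *
arc(6,.08)
E
```

```text
time: 5.7
eef_pos: [0.4689, 0.1521, 0.2038]
orientation: [0.009, 0.634, 0.774, -0.001]
contact_force: [-2.9, -0.2, -3.2]
finger_gap: 0.0084
theta 0.445 r 0.1586 lat -0.0 F [-2.9 -0.2 -3.2] gap 0.0084 q [ 0.49  0.39 -1.05  1.96  0.42  1.02 -0.56]
ydeg 11.37 tilt 1.01
[np.float64(0.0), np.float64(1.09), np.float64(-0.7)]
[np.float64(0.0), np.float64(0.92), np.float64(-0.84)]
[np.float64(0.0), np.float64(0.98), np.float64(-0.76)]
[np.float64(0.0), np.float64(1.04), np.float64(-0.68)]
[np.float64(0.0), np.float64(1.09), np.float64(-0.59)]
[np.float64(0.0), np.float64(1.14), np.float64(-0.51)]
```

```bash
python3 -m creep '[[[0,1,-0.8,0,1],[0,0.95,-0.8,0,1],[0,1,-0.75,0,1],[0,1.05,-0.7,0,1],[0,1.1,-0.6,0,1],[0,1.15,-0.5,0,1]]]'
python3 - <<'E'
from h import *
arc(6,.08)
f=imaging.grab_frame("scene"); save(f,"s5.png",(250,80,450,270),4)
E
```

```text
time: 6.45
eef_pos: [0.5224, 0.163, 0.2492]
orientation: [0.004, 0.633, 0.774, -0.013]
contact_force: [-6.1, -2.2, 4.3]
finger_gap: 0.0088
theta 0.89 r 0.1627 lat -0.0 F [-6.1 -2.2  4.3] gap 0.0088 q [ 0.43  0.46 -1.03  1.76  0.44  1.19 -0.53]
ydeg 11.42 tilt 1.57
[np.float64(0.0), np.float64(1.45), np.float64(0.21)]
[np.float64(0.0), np.float64(1.19), np.float64(-0.36)]
[np.float64(0.0), np.float64(1.22), np.float64(-0.26)]
[np.float64(0.0), np.float64(1.23), np.float64(-0.17)]
[np.float64(0.0), np.float64(1.24), np.float64(-0.07)]
[np.float64(0.0), np.float64(1.24), np.float64(0.03)]
```

View pics/s5.png

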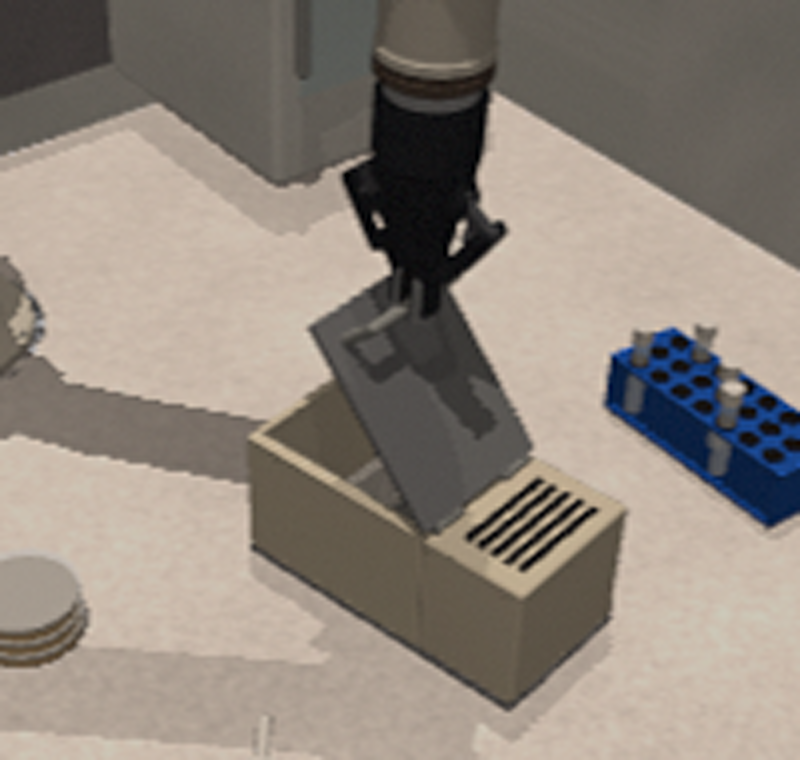

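```bash
python3 -m creep '[[[0,1.2,-0.2,0,1],[0,1.2,-0.2,0,1],[0,1.2,-0.2,0,1],[0,1.25,-0.1,0,1],[0,1.25,-0.05,0,1],[0,1.25,0.05,0,1]]]'
python3 - <<'E'
from h import *
arc(4,.06)
E
```

```text
time: 7.25
eef_pos: [0.6003, 0.1788, 0.2651]
orientation: [0.007, 0.634, 0.773, -0.013]
contact_force: [-4.0, -0.5, 2.8]
finger_gap: 0.0085
theta 1.389 r 0.1655 lat -0.0001 F [-4.  -0.5  2.8] gap 0.0085 q [ 0.31  0.58 -0.96  1.55  0.51  1.29 -0.53]
ydeg 11.28 tilt 1.65
[np.float64(0.0), np.float64(0.84), np.float64(1.1)]
[np.float64(0.0), np.float64(0.92), np.float64(0.16)]
[np.float64(0.0), np.float64(0.91), np.float64(0.22)]
[np.float64(0.0), np.float64(0.89), np.float64(0.27)]
```

```bash
python3 -m creep '[[[0,0.9,0.3,0,1],[0,0.9,0.3,0,1],[0,0.8,0.3,0,1],[0,0,0,0,1],[0,0,0,0,1]]]'
python3 - <<'E'
from h import *
arc(1,.06)
f=imaging.grab_frame("scene"); save(f,"s6.png",(250,80,450,270),4)
f=imaging.grab_frame("wrist"); save(f,"w6.png")
E
```

```text
time: 7.88
eef_pos: [0.6325, 0.1854, 0.2576]
orientation: [0.009, 0.635, 0.773, -0.009]
contact_force: [-1.4, 0.2, 4.2]
finger_gap: 0.0087
theta 1.593 r 0.1642 lat 0.0 F [-1.4  0.2  4.2] gap 0.0087 q [ 0.27  0.64 -0.94  1.48  0.54  1.3  -0.53]
ydeg 11.21 tilt 1.41
[np.float64(-0.0), np.float64(0.64), np.float64(1.13)]
```

View pics/s6.png

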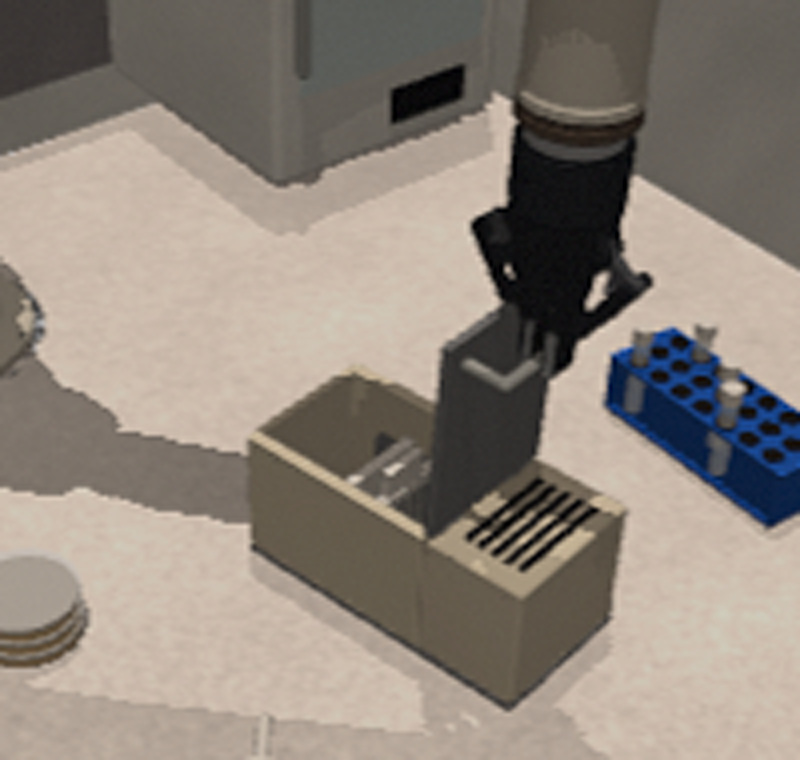

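View pics/w6.png

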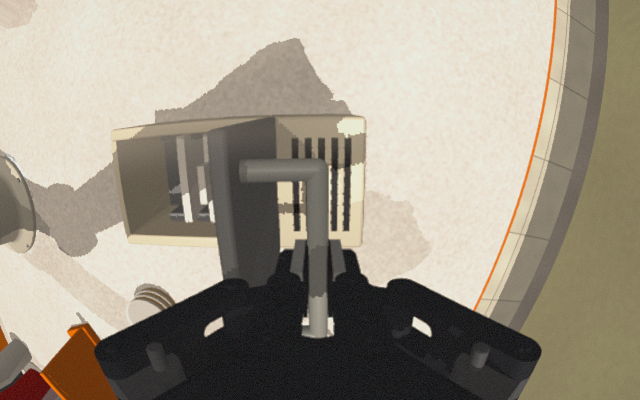

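The flap stands upright, and the plates are visible in the well. I'll open the fingers slightly and lift off.

```bash
python3 -m creep '[[[0,0,0,0,0.55],[0,0,0,0,0.55],[0,0,-1,0,0.55],[0,0,-2,0,0.55],[0,0,-3,0,0.55],[0,0,-3,0,0.55],[0,0,-3,0,0.55]]]'
python3 - <<'E'
from h import *
plan((.46,.15,.38),11.5,5)
f=imaging.grab_frame("scene"); save(f,"s7.png",(250,80,450,270),4)
E
```

```text
time: 8.85
eef_pos: [0.6314, 0.188, 0.3832]
orientation: [0.008, 0.634, 0.773, -0.009]
contact_force: [-0.1, -0.5, 0.3]
finger_gap: 0.0193
at [0.6314 0.188  0.3832] ydeg 11.23 tilt 1.38 gap 0.0193 t 8.85 q [ 0.27  0.56 -0.98  1.3   0.48  1.52 -0.47] F [-0.1 -0.5  0.3]
[-0.08, -3.51, 0.06, np.float64(-0.001)]
[-0.07, -3.51, 0.06, np.float64(-0.001)]
[-0.07, -3.51, 0.06, np.float64(-0.001)]
[-0.07, -3.51, 0.06, np.float64(-0.001)]
[-0.06, -3.51, 0.06, np.float64(-0.001)]
```

View pics/s7.png

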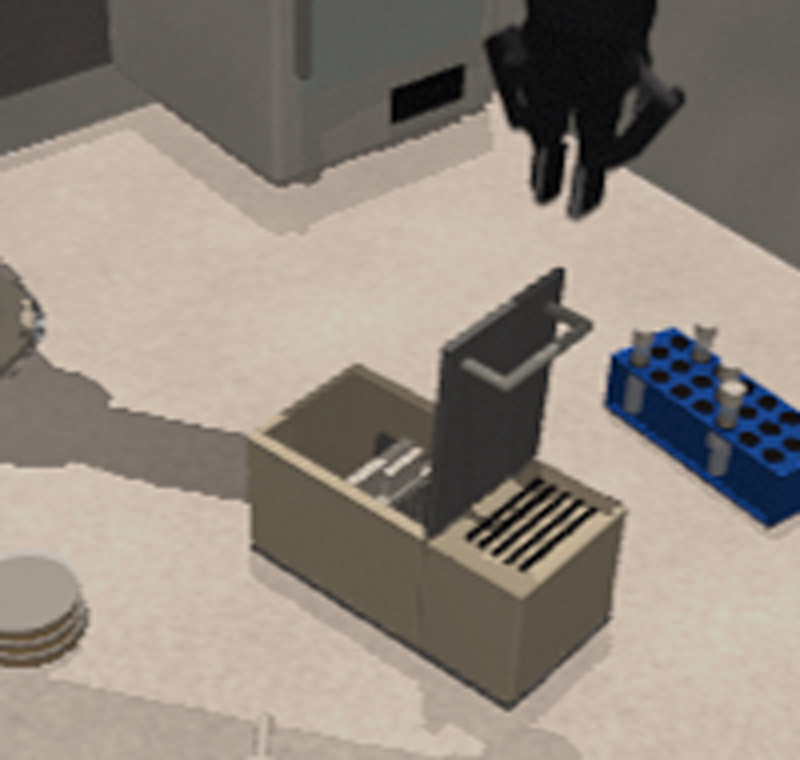

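The flap is upright and released. Next I'll move over the well for a view of the tab.

```bash
python3 -m creep '[[[-0.1,-3.5,0,0,0.55],[-0.1,-3.5,0,0,0.55],[-0.1,-3.5,0.5,0,0.5],[-0.1,-3,0.5,0,0.5],[0,0,0,0,0.5]]]'
python3 - <<'E'
from h import *
plan((.501,.157,.32),11.5,2)
f=imaging.grab_frame("wrist"); save(f,"w8.png",(150,80,470,320),2.5)
f=imaging.grab_frame("top"); save(f,"t8.png",(240,130,340,250),5)
E
```

```text
time: 9.52
eef_pos: [0.4987, 0.1619, 0.3854]
orientation: [0.014, 0.634, 0.774, -0.002]
contact_force: [1.2, 0.1, -0.4]
finger_gap: 0.0215
at [0.4987 0.1619 0.3854] ydeg 11.36 tilt 1.56 gap 0.0215 t 9.53 q [ 0.55  0.26 -1.11  1.65  0.26  1.38 -0.4 ] F [ 1.2  0.1 -0.4]
[-0.26, 0.07, 3.27, np.float64(-0.001)]
[-0.26, 0.07, 3.27, np.float64(-0.001)]
```

View pics/w8.png

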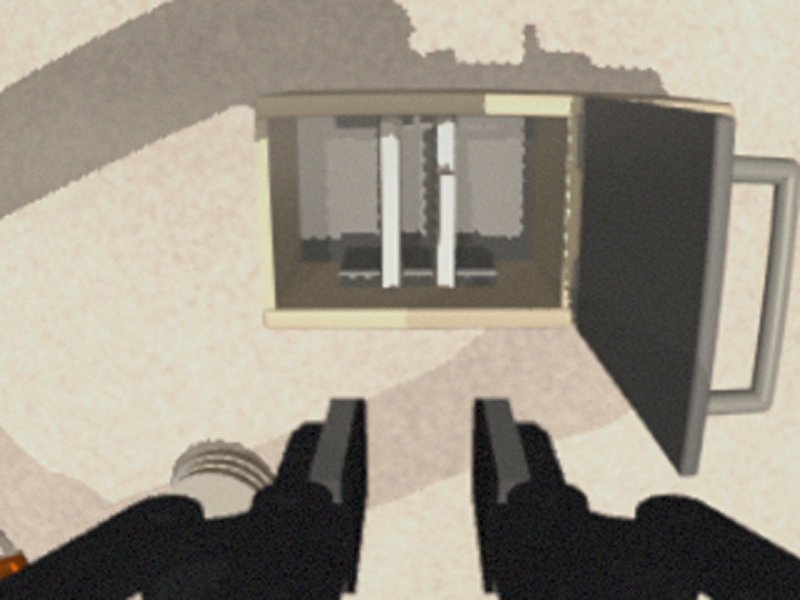

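View pics/t8.png

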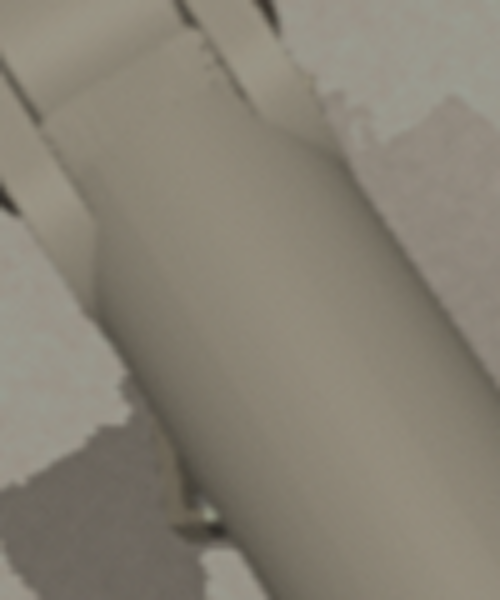

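Run:
```python
from h import *
f=imaging.grab_frame("wrist"); save(f,"w9.png",(240,110,390,220),5.3)
f=imaging.grab_frame("scene"); save(f,"s9.png",(305,160,385,220),9)
```

```text
(no output)
```

View pics/w9.png

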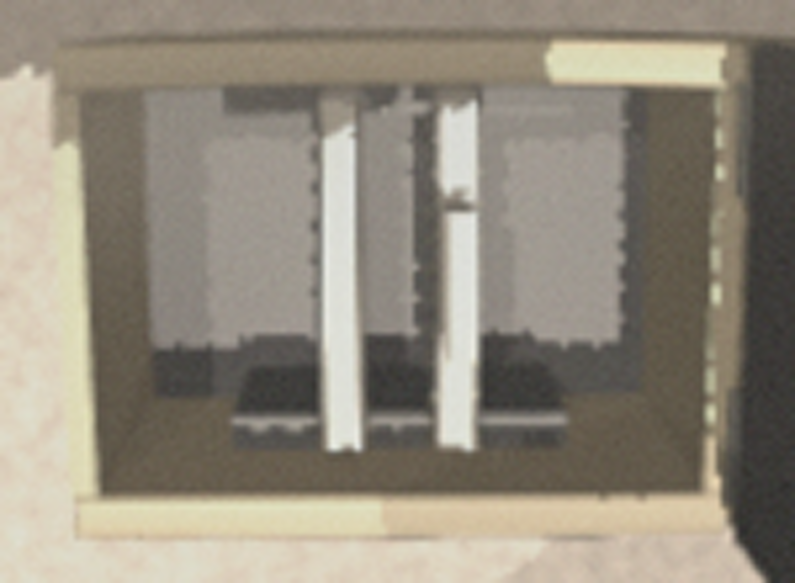

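View pics/s9.png

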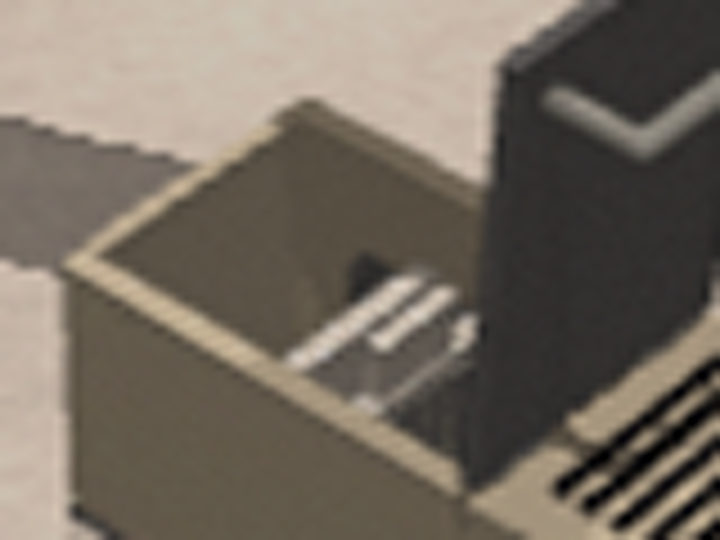

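```bash
cat >> h.py <<'E'
HO=np.array([.501,.157,0]); HY=np.radians(11.5)
def hw(p):
    c,s=np.cos(HY),np.sin(HY); return HO+np.array([c*p[0]-s*p[1],s*p[0]+c*p[1],p[2]])
E
python3 - <<'E'
from h import *
np.set_printoptions(precision=4,suppress=True)
s=telemetry.read_state();f=imaging.grab_frame("wrist"); g=imaging.grab_frame("scene")
C=lambda p:((p-[240,110])*5.3).round(0)
for n,p in dict(plateA=(.016,.05,.086),plateB=(.016,-.05,.086),tabA=(.016,.02,.111),tabB=(.016,-.02,.111),blA=(-.016,.05,.086),blB=(-.016,-.05,.086),rimI1=(-.08,.053,.118),rimI2=(-.08,-.053,.118),rimI3=(.08,-.053,.118)).items():
    print(n,C(wproj(f,hw(p),s)), ((proj(g,hw(p))-[305,160])*9).round(0))
# measured
U=lambda c:(240+c[0]/5.3,110+c[1]/5.3)
for n,c,z in (("plate end",(457,450),.086),("blank end",(344,450),.086),("blank top",(340,92),.086),("pl far",(459,92),.086),("rim",(100,492),.118),("rim2",(704,490),.118),("rim3",(85,88),.118),("rim4",(722,86),.118)):
    w=wcast(f,U(c),s,z)-HO; a=HY; print(n,np.array([np.cos(a)*w[0]+np.sin(a)*w[1],-np.sin(a)*w[0]+np.cos(a)*w[1]]))
E
```

```text
plateA [448.  94.] [492. 298.]
plateB [448. 455.] [304. 439.]
tabA [452. 217.] [440. 283.]
tabB [452. 370.] [364. 340.]
blA [328.  95.] [421. 259.]
blB [333. 456.] [233. 397.]
rimI1 [68. 97.] [292. 110.]
rimI2 [ 88. 502.] [ 88. 248.]
rimI3 [694. 497.] [450. 459.]
plate end [ 0.0185 -0.0487]
blank end [-0.013  -0.0484]
blank top [-0.0128  0.0508]
pl far [0.0189 0.0506]
rim [-0.0766 -0.0503]
rim2 [ 0.0825 -0.0511]
rim3 [-0.0757  0.0551]
rim4 [0.0835 0.0547]
```

Run:
```python
from h import *
t=hw((.0185,.0015,0)); print(t)
plan((t[0],t[1],.20),11.5,5)
```

```text
[0.51882956 0.16215819 0.        ]
at [0.501  0.1619 0.3843] ydeg 11.3 tilt 1.34 gap 0.0211 t 9.82 q [ 0.55  0.27 -1.11  1.64  0.27  1.38 -0.4 ] F [-0.5  0.2  0.2]
[-0.07, 0.35, 3.69, np.float64(-0.001)]
[-0.07, 0.35, 3.69, np.float64(-0.001)]
[-0.07, 0.35, 3.69, np.float64(-0.001)]
[-0.07, 0.35, 3.69, np.float64(-0.001)]
[-0.07, 0.35, 3.69, np.float64(-0.001)]
```

```bash
python3 -m creep '[[[-0.05,0.35,3.7,0,0.45],[-0.05,0.35,3.7,0,0.45],[-0.05,0.35,3.7,0,0.45],[-0.05,0.35,3.7,0,0.45],[-0.05,0.35,3,0,0.45],[0,0,0,0,0.45]]]'
python3 - <<'E'
from h import *
plan((.5188,.1622,.15),11.5,2)
f=imaging.grab_frame("wrist"); save(f,"w10.png",(160,90,480,330),2.5)
f=imaging.grab_frame("scene"); save(f,"s10.png",(280,30,440,230),4)
E
```

```text
time: 10.58
eef_pos: [0.5261, 0.1627, 0.2006]
orientation: [0.009, 0.634, 0.773, 0.001]
contact_force: [0.1, -0.4, 0.6]
finger_gap: 0.0237
at [0.5261 0.1627 0.2006] ydeg 11.27 tilt 1.06 gap 0.0237 t 10.57 q [ 0.4   0.49 -0.98  1.83  0.49  1.06 -0.57] F [ 0.1 -0.4  0.6]
[0.05, -0.36, 2.53, np.float64(-0.002)]
[0.05, -0.36, 2.53, np.float64(-0.002)]
```

View pics/w10.png

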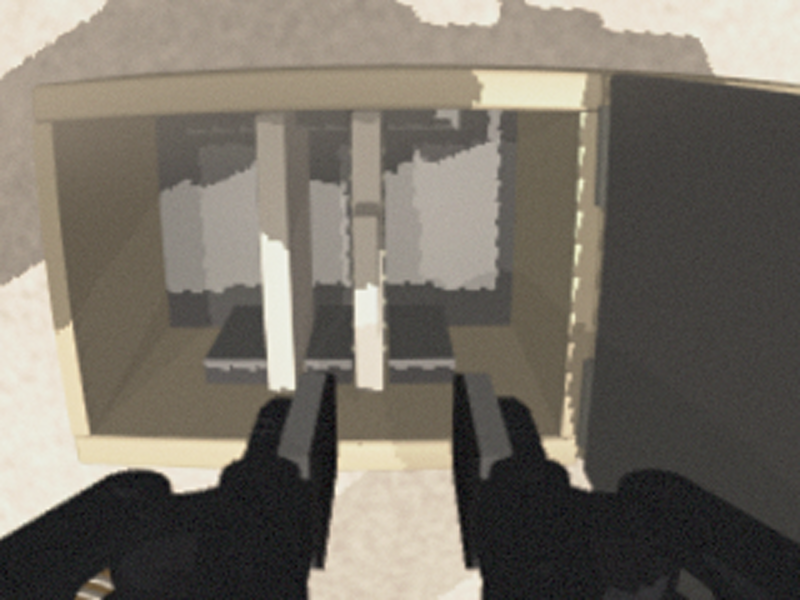

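View pics/s10.png

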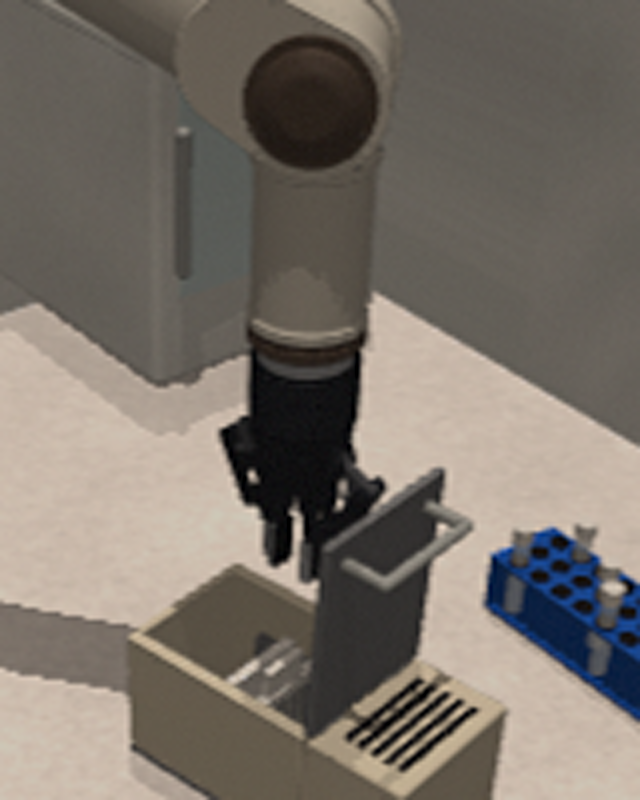

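Run:
```python
from h import *
np.set_printoptions(precision=4,suppress=True)
s=telemetry.read_state();f=imaging.grab_frame("wrist")
U=lambda c:(160+c[0]/2.5,90+c[1]/2.5)
a=HY
for n,c,z in (("tab+y end",(367,214),.111),("tabmid?",(369,285),.111),("plate-y",(369,388),.086),("plate+y",(366,113),.086),("blank-y",(283,388),.086),("blank+y",(272,116),.086)):
    p=wcast(f,U(c),s,z);w=p-HO;  print(n,p,np.array([np.cos(a)*w[0]+np.sin(a)*w[1],-np.sin(a)*w[0]+np.cos(a)*w[1]]))
```

```text
tab+y end [0.5171 0.1829 0.111 ] [0.0209 0.0221]
tabmid? [0.522  0.1605 0.111 ] [ 0.0213 -0.0008]
plate-y [0.5304 0.114  0.086 ] [ 0.0203 -0.048 ]
plate+y [0.5108 0.2116 0.086 ] [0.0205 0.0515]
blank-y [0.4993 0.1078 0.086 ] [-0.0115 -0.0479]
blank+y [0.4799 0.2049 0.086 ] [-0.0111  0.0511]
```

```bash
python3 -m creep '[[[0,-0.3,2.5,0,0.45],[0,-0.3,2.5,0,0.45],[0,0,0,0,0.45]]]'
python3 - <<'E'
from h import *
plan((.5203,.1625,.091),11.5,3)
E
```

```text
time: 11.1
eef_pos: [0.5269, 0.1639, 0.1587]
orientation: [0.014, 0.634, 0.773, 0.007]
contact_force: [-0.3, -0.8, 1.0]
finger_gap: 0.0238
at [0.5269 0.1639 0.1587] ydeg 11.24 tilt 1.82 gap 0.0238 t 11.1 q [ 0.36  0.54 -0.94  1.88  0.55  0.97 -0.62] F [-0.3 -0.8  1. ]
[-0.0, -0.23, 2.26, np.float64(-0.001)]
[-0.0, -0.23, 2.26, np.float64(-0.001)]
[-0.0, -0.23, 2.26, np.float64(-0.001)]
```

```bash
python3 -m creep '[[[0,-0.7,0,0,0.45],[0,0,0,0,0.45],[0,0,0,0,0.45]]]'
python3 - <<'E'
from h import *
plan((.5203,.1625,.091),11.5,3); print(Rq(telemetry.read_state())[:,2])
E
```

```text
time: 11.48
eef_pos: [0.5221, 0.1636, 0.1627]
orientation: [0.016, 0.634, 0.773, 0.009]
contact_force: [-0.3, 0.2, -0.1]
finger_gap: 0.0236
at [0.5221 0.1636 0.1627] ydeg 11.24 tilt 2.16 gap 0.0236 t 11.47 q [ 0.37  0.52 -0.95  1.89  0.54  0.97 -0.62] F [-0.3  0.2 -0.1]
[-0.03, -0.06, 2.39, np.float64(-0.001)]
[-0.03, -0.06, 2.39, np.float64(-0.001)]
[-0.03, -0.06, 2.39, np.float64(-0.001)]
[ 0.03717233 -0.0064271  -0.9992882 ]
```

```bash
python3 -m creep '[[[-0.05,-0.2,1.6,0,0.45],[-0.05,-0.2,1.6,0,0.45],[0,0,0,0,0.45]]]'
python3 - <<'E'
from h import *
np.set_printoptions(precision=4,suppress=True)
plan((.5203,.1625,.091),11.5,3); 
s=telemetry.read_state();print(Rq(s)[:,2])
f=imaging.grab_frame("wrist"); save(f,"w11.png",(160,90,480,330),2.5)
E
```

```text
time: 11.85
eef_pos: [0.5193, 0.161, 0.1283]
orientation: [0.016, 0.635, 0.773, 0.009]
contact_force: [-0.6, 0.6, -0.7]
finger_gap: 0.0238
at [0.5193 0.161  0.1283] ydeg 11.21 tilt 2.16 gap 0.0238 t 11.85 q [ 0.35  0.56 -0.91  1.93  0.59  0.91 -0.66] F [-0.6  0.6 -0.7]
[0.04, 0.04, 1.24, np.float64(-0.002)]
[0.04, 0.04, 1.24, np.float64(-0.002)]
[0.04, 0.04, 1.24, np.float64(-0.002)]
[ 0.037  -0.0069 -0.9993]
```

View pics/w11.png

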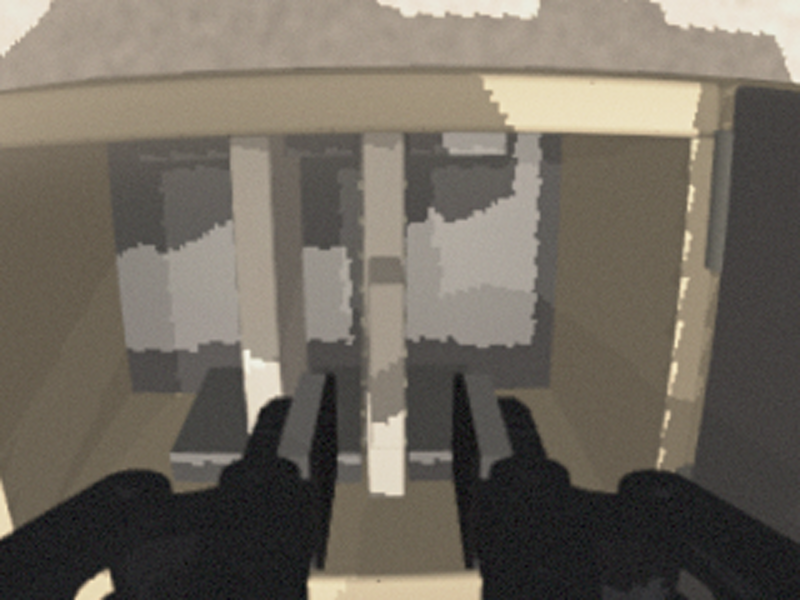

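Run:
```python
from h import *
np.set_printoptions(precision=4,suppress=True)
s=telemetry.read_state();f=imaging.grab_frame("wrist")
U=lambda c:(160+c[0]/2.5,90+c[1]/2.5)
for c,z in (((387,284),.111),((388,360),.111),((386,490),.086)):
    p=wcast(f,U(c),s,z); print(p, Rq(s).T@(p-s["eef_pos"]))
```

```text
[0.5152 0.1817 0.111 ] [ 0.021  -0.0012  0.0176]
[0.5188 0.1643 0.111 ] [ 0.0033 -0.001   0.0179]
[0.5285 0.1153 0.086 ] [-0.0463 -0.0019  0.0436]
```

```bash
python3 -m creep '[[[0.05,-0.1,1.2,0,0.45],[0.05,0,1.2,0,0.45],[0,0,1.1,0,0.45],[0,0,0,0,0.45]]]'
python3 - <<'E'
from h import *
plan((.5203,.1625,.091),11.5,1)
f=imaging.grab_frame("wrist"); save(f,"w12.png",(160,90,480,330),2.5)
E
```

```text
time: 12.45
eef_pos: [0.5207, 0.1625, 0.0921]
orientation: [0.017, 0.635, 0.773, 0.01]
contact_force: [0.1, -0.6, 0.4]
finger_gap: 0.0233
at [0.5207 0.1625 0.0921] ydeg 11.22 tilt 2.27 gap 0.0233 t 12.45 q [ 0.31  0.61 -0.86  1.94  0.65  0.85 -0.71] F [ 0.1 -0.6  0.4]
[0.0, -0.04, 0.11, np.float64(-0.005)]
```

View pics/w12.png

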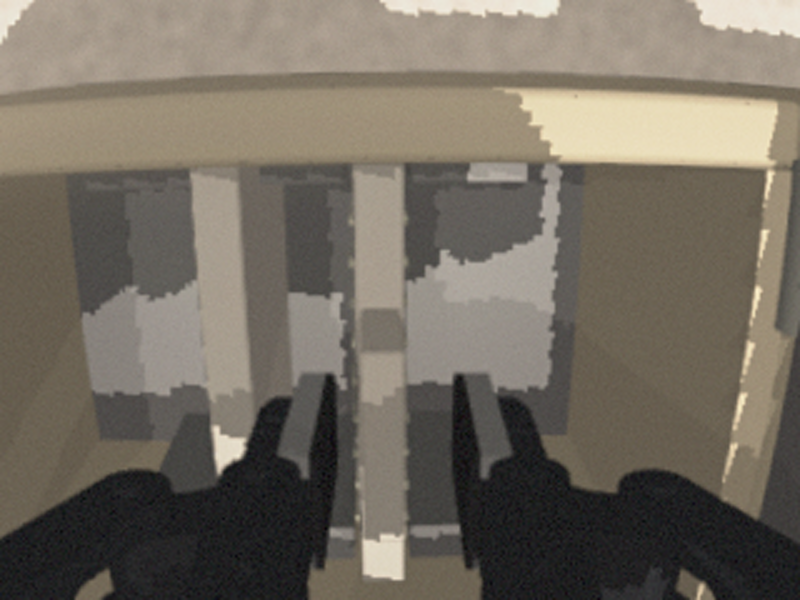

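```bash
python3 -m creep '[[[0,-0.2,0.1,0,0.45],[0,0,0,0,0.6],[0,0,0,0,0.8],[0,0,0,0,1],[0,0,0,0,1],[0,0,0,0,1]]]' 40
python3 - <<'E'
from h import *
plan((.5203,.1625,.091),11.5,1)
f=imaging.grab_frame("wrist"); save(f,"w13.png",(160,90,480,330),2.5)
E
```

```text
time: 13.25
eef_pos: [0.5184, 0.1625, 0.0924]
orientation: [0.017, 0.634, 0.773, 0.01]
contact_force: [-1.1, -0.1, 1.0]
finger_gap: 0.007
at [0.5184 0.1625 0.0924] ydeg 11.26 tilt 2.31 gap 0.007 t 13.25 q [ 0.31  0.61 -0.86  1.95  0.65  0.84 -0.71] F [-1.1 -0.1  1. ]
[-0.04, 0.19, 0.14, np.float64(-0.004)]
```

View pics/w13.png

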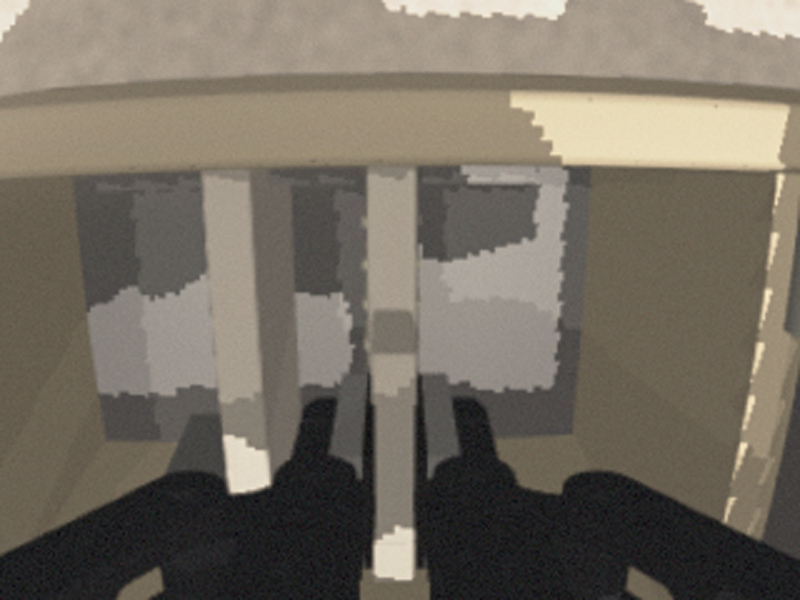

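```bash
python3 -m creep '[[[0,0.05,-1,0,1],[0,0.08,-1.5,0,1],[0,0.08,-1.5,0,1],[0,0.08,-1.5,0,1],[0,0.08,-1.5,0,1]]]'
python3 - <<'E'
from h import *
plan((.5184,.1625,.26),11.5,6)
E
```

```text
time: 13.92
eef_pos: [0.5189, 0.1635, 0.1666]
orientation: [0.017, 0.634, 0.773, 0.01]
contact_force: [0.3, -0.5, -1.4]
finger_gap: 0.0072
at [0.5189 0.1635 0.1666] ydeg 11.27 tilt 2.25 gap 0.0072 t 13.93 q [ 0.38  0.51 -0.95  1.9   0.53  0.97 -0.62] F [ 0.3 -0.5 -1.4]
[-0.01, -0.01, -1.56, np.float64(-0.001)]
[-0.01, -0.01, -1.56, np.float64(-0.001)]
[-0.01, -0.01, -1.56, np.float64(-0.001)]
[-0.01, -0.01, -1.56, np.float64(-0.001)]
[-0.01, -0.01, -1.56, np.float64(-0.001)]
[-0.01, -0.01, -1.56, np.float64(-0.001)]
```

```bash
python3 -m creep '[[[0,0.08,-2,0,1],[0,0.08,-2,0,1],[0,0.08,-2,0,1],[0,0.08,-2,0,1],[0,0.08,-2,0,1],[0,0,0,0,1],[0,0,0,0,1]]]'
python3 - <<'E'
from h import *
plan((.56,-.10,.29),26,8)
f=imaging.grab_frame("scene"); save(f,"s14.png",(130,0,450,310),2)
f=imaging.grab_frame("wrist"); save(f,"w14.png")
E
```

```text
time: 14.8
eef_pos: [0.521, 0.1658, 0.2774]
orientation: [0.02, 0.634, 0.773, 0.013]
contact_force: [-0.4, -0.3, -1.4]
finger_gap: 0.0072
at [0.521  0.1658 0.2774] ydeg 11.25 tilt 2.68 gap 0.0072 t 14.8 q [ 0.47  0.38 -1.05  1.78  0.39  1.15 -0.5 ] F [-0.4 -0.3 -1.4]
[-3.35, -0.17, -0.16, np.float64(-0.032)]
[-3.35, -0.28, -0.16, np.float64(-0.032)]
[-3.34, -0.39, -0.16, np.float64(-0.032)]
[-3.32, -0.49, -0.16, np.float64(-0.032)]
[-3.3, -0.6, -0.16, np.float64(-0.032)]
[-3.28, -0.71, -0.16, np.float64(-0.032)]
[-3.26, -0.81, -0.16, np.float64(-0.032)]
[-3.23, -0.92, -0.16, np.float64(-0.032)]
```

View pics/s14.png

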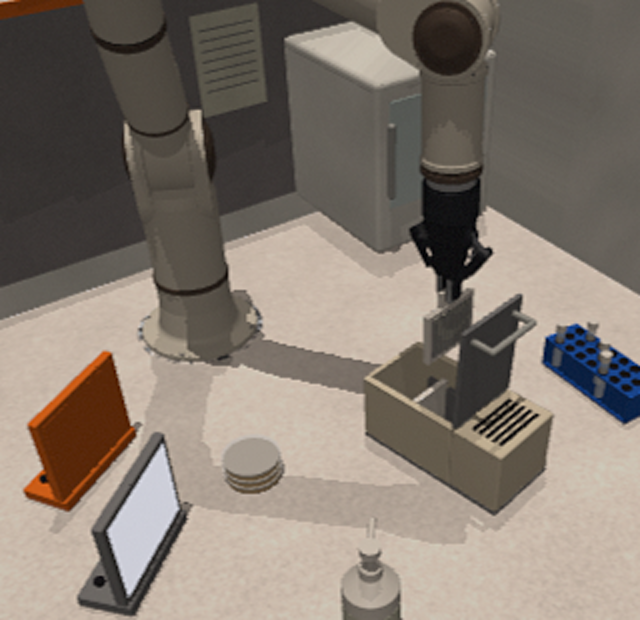

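View pics/w14.png

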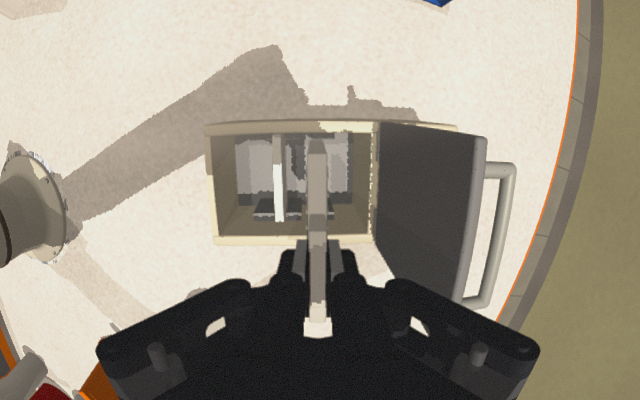

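```bash
python3 -m creep '[[[-3.3,-0.5,-0.2,0,1],[-3.3,-0.5,-0.2,0,1],[-3.3,-0.5,-0.2,0,1],[-3.3,-0.4,-0.2,-0.05,1],[-3.3,0,-0.2,-0.05,1],[-3.3,0,-0.2,-0.05,1],[-3.3,0,-0.2,-0.05,1],[-3.3,0,-0.2,-0.05,1]]]'
python3 - <<'E'
from h import *
plan((.58,-.22,.28),40.2,8)
E
```

```text
time: 15.9
eef_pos: [0.5667, -0.0963, 0.29]
orientation: [0.015, 0.526, 0.85, 0.008]
contact_force: [0.2, 1.0, -1.0]
finger_gap: 0.0069
at [ 0.5667 -0.0963  0.29  ] ydeg 26.54 tilt 2.0 gap 0.0069 t 15.9 q [ 0.93  0.44 -1.06  1.69  0.42  1.21  0.24] F [ 0.2  1.  -1. ]
[-1.46, -0.54, 0.12, np.float64(-0.03)]
[-1.44, -0.59, 0.12, np.float64(-0.03)]
[-1.42, -0.63, 0.12, np.float64(-0.03)]
[-1.4, -0.67, 0.12, np.float64(-0.03)]
[-1.38, -0.71, 0.12, np.float64(-0.03)]
[-1.36, -0.75, 0.12, np.float64(-0.03)]
[-1.34, -0.79, 0.12, np.float64(-0.03)]
[-1.31, -0.83, 0.12, np.float64(-0.03)]
```

```bash
python3 -m creep '[[[-1.5,-0.5,0.1,-0.03,1],[-1.5,-0.5,0.1,-0.03,1],[-1.4,-0.6,0.1,-0.03,1],[-1.4,-0.6,0.1,-0.03,1],[-1.4,-0.7,0.1,-0.03,1],[-1.4,-0.7,0.1,-0.03,1],[-1.3,-0.8,0.1,-0.03,1],[-1.3,-0.8,0.1,-0.03,1],[0,0,0,0,1]]]'
python3 - <<'E'
from h import *
plan((.572,-.228,.16),40.2,8)
f=imaging.grab_frame("scene"); save(f,"s15.png",(100,100,340,310),3.2)
f=imaging.grab_frame("top"); save(f,"t15.png",(340,130,500,300),4)
f=imaging.grab_frame("wrist"); save(f,"w15.png")
E
```

```text
time: 17.02
eef_pos: [0.58, -0.2265, 0.2713]
orientation: [0.008, 0.419, 0.908, 0.007]
contact_force: [-0.4, -0.3, -1.1]
finger_gap: 0.007
at [ 0.58   -0.2265  0.2713] ydeg 40.46 tilt 1.2 gap 0.007 t 17.02 q [ 1.06  0.58 -1.05  1.58  0.52  1.26  0.64] F [-0.4 -0.3 -1.1]
[0.05, -0.09, 1.39, np.float64(0.001)]
[0.05, -0.09, 1.39, np.float64(0.001)]
[0.05, -0.09, 1.39, np.float64(0.001)]
[0.05, -0.09, 1.39, np.float64(0.001)]
[0.05, -0.09, 1.39, np.float64(0.001)]
[0.05, -0.09, 1.39, np.float64(0.001)]
[0.05, -0.09, 1.39, np.float64(0.001)]
[0.05, -0.09, 1.39, np.float64(0.001)]
```

View pics/s15.png

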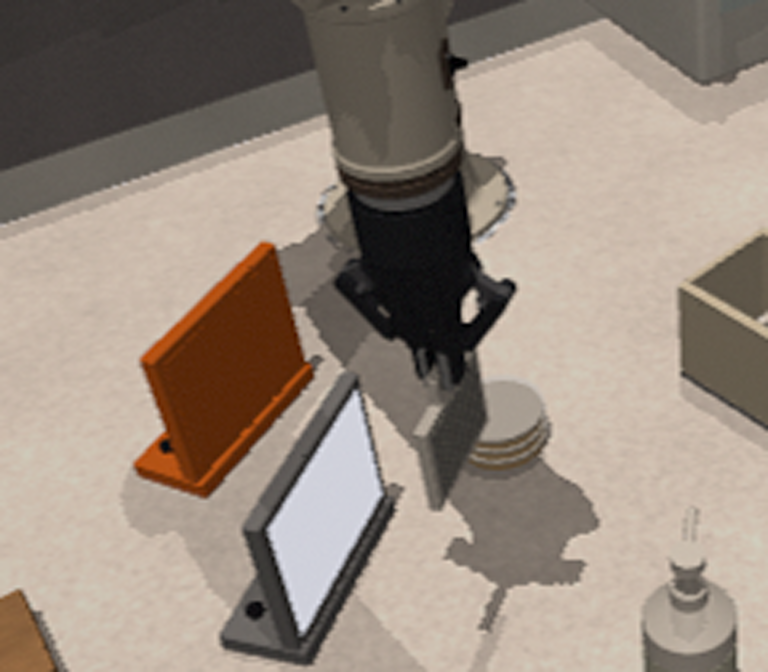

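View pics/t15.png

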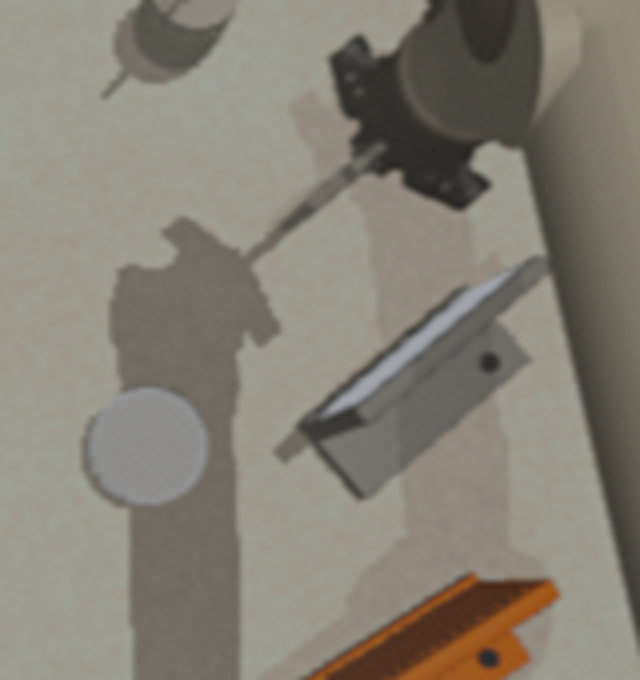

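View pics/w15.png

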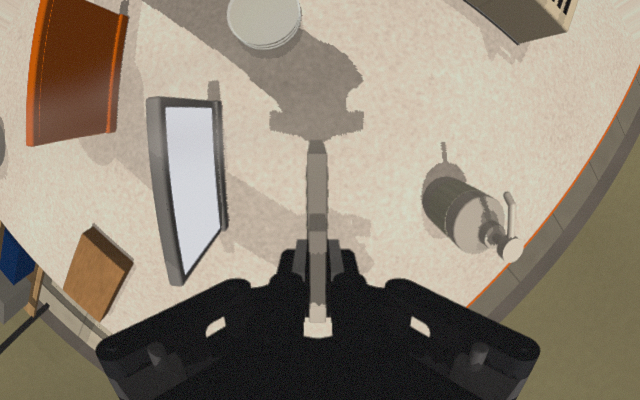

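Run:
```python
from h import *
f=imaging.grab_frame("wrist"); save(f,"w16.png",(130,80,250,300),2.7)
```

```text
(no output)
```

View pics/w16.png

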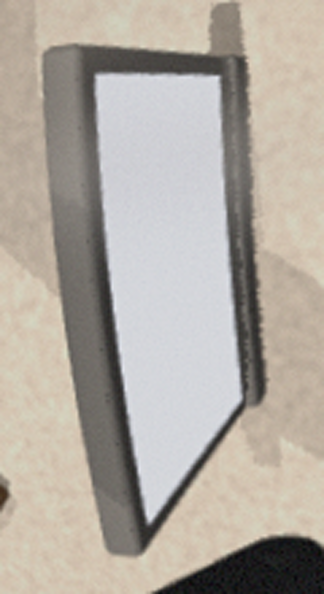

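Run:
```python
from h import *
np.set_printoptions(precision=4,suppress=True)
s=telemetry.read_state();f=imaging.grab_frame("wrist")
U=lambda c:(130+c[0]/2.7,80+c[1]/2.7)
for a,b,z in (((95,73),(145,520),.16),((221,75),(244,402),.03)):
    p,q=wcast(f,U(a),s,z),wcast(f,U(b),s,z); d=p-q; n=np.degrees(np.arctan2(d[1],d[0]))-90
    print(p,q,(p+q)/2,np.linalg.norm(d),"normal deg",n)
# plate pixels
save(f,"w17.png",(270,120,370,350),2.6)
plan((.572,-.228,.16),40.2,1); print(Rq(s)[:,2])
```

```text
[ 0.4286 -0.2477  0.16  ] [ 0.532  -0.3692  0.16  ] [ 0.4803 -0.3085  0.16  ] 0.15956100433651965 normal deg 40.397457004882426
[ 0.4301 -0.2469  0.03  ] [ 0.5362 -0.3699  0.03  ] [ 0.4832 -0.3084  0.03  ] 0.1625069683515653 normal deg 40.77384481198064
at [ 0.5807 -0.2238  0.2728] ydeg 40.68 tilt 1.3 gap 0.0071 t 17.27 q [ 1.06  0.58 -1.05  1.58  0.52  1.26  0.64] F [-0.5 -0.  -0.3]
[0.25, -0.93, 11.28, np.float64(0.008)]
[ 0.0217  0.0058 -0.9997]
```

View pics/w17.png

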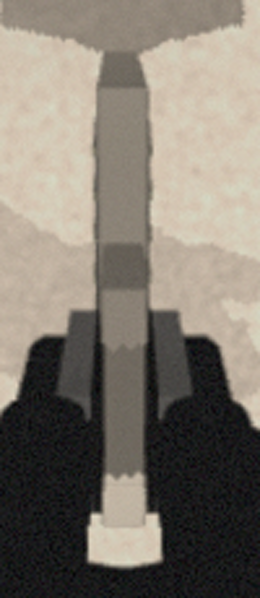

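```bash
python3 -m creep '[[[0.05,-0.15,1.7,0,1],[0.05,-0.15,1.7,0,1],[0.05,-0.15,1.7,0,1],[0.05,-0.15,1.7,0,1],[0.05,-0.15,1.7,0,1],[0.05,-0.15,1.7,0,1],[0,0,0,0,1]]]'
python3 - <<'E'
from h import *
plan((.527,-.269,.1414),40.5,4)
E
```

```text
time: 18.15
eef_pos: [0.5722, -0.2259, 0.1616]
orientation: [0.007, 0.417, 0.909, 0.007]
contact_force: [-1.0, 0.4, -0.8]
finger_gap: 0.0072
at [ 0.5722 -0.2259  0.1616] ydeg 40.75 tilt 1.14 gap 0.0072 t 18.15 q [ 1.02  0.68 -0.98  1.71  0.62  1.08  0.57] F [-1.   0.4 -0.8]
[-0.08, -1.56, 0.5, np.float64(0.001)]
[-0.08, -1.56, 0.5, np.float64(0.001)]
[-0.08, -1.56, 0.5, np.float64(0.001)]
[-0.08, -1.56, 0.5, np.float64(0.001)]
```

```bash
python3 -m creep '[[[-0.05,-1.2,0.6,0,1],[-0.05,-1.2,0.6,0,1],[-0.05,-1.2,0.6,0,1],[-0.05,-1.2,0.2,0,1],[-0.05,-0.8,0,0,1],[0,0,0,0,1],[0,0,0,0,1]]]'
python3 - <<'E'
from h import *
plan((.527,-.269,.1414),40.5,1)
f=imaging.grab_frame("scene"); save(f,"s18.png",(100,100,420,310),2.5)
f=imaging.grab_frame("wrist"); save(f,"w18.png")
f=imaging.grab_frame("top"); save(f,"t18.png",(240,100,500,300),3)
E
```

```text
time: 19.02
eef_pos: [0.5297, -0.2687, 0.141]
orientation: [0.009, 0.418, 0.909, 0.006]
contact_force: [0.2, 0.7, -1.1]
finger_gap: 0.0074
at [ 0.5297 -0.2687  0.141 ] ydeg 40.62 tilt 1.27 gap 0.0074 t 19.02 q [ 1.13  0.67 -0.97  1.78  0.63  1.02  0.64] F [ 0.2  0.7 -1.1]
[0.15, -0.23, -0.04, np.float64(0.002)]
```

View pics/s18.png

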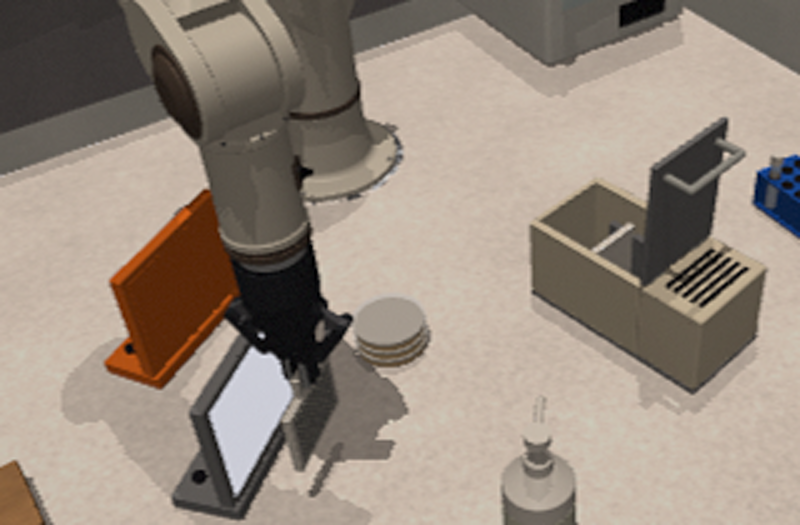

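View pics/w18.png

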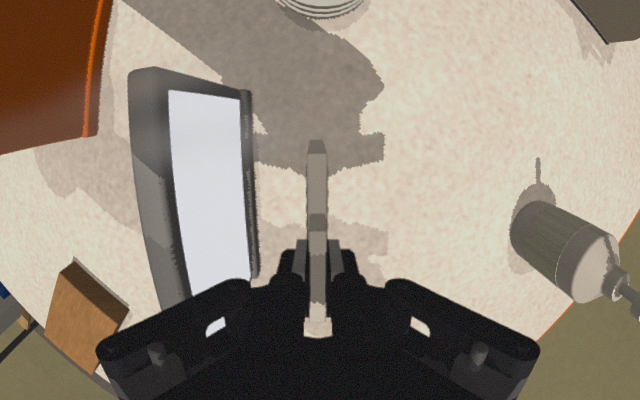

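View pics/t18.png

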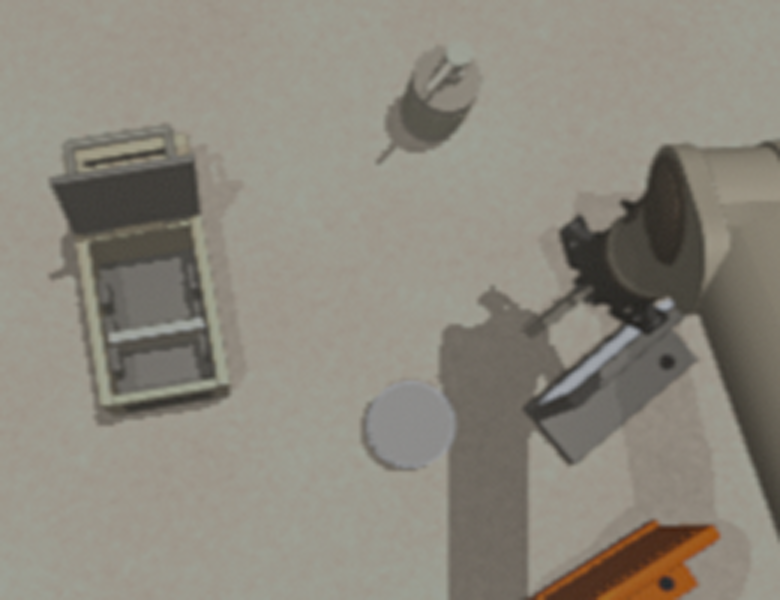

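Run:
```python
from h import *
np.set_printoptions(precision=4,suppress=True)
s=telemetry.read_state();f=imaging.grab_frame("wrist");g=imaging.grab_frame("scene")
n=np.array([.760,.649,0]);l=np.array([-.649,.760,0]);F=np.array([.4815,-.308,.095])
Q=Rq(s);P=s["eef_pos"]+Q@[0.001,0,.0464]; d=P-F
print("plate rel face",d@n,d@l,d[2])
for lat in(-.05,.05):
  for z in(-.04,.04):
    print(lat,z,"scene crop",((proj(g,P+l*lat+[0,0,z]+n*.005)-[100,100])*2.5).round(0))
for px,z in (((169,91),.16),((239,99),.03)):
    q=wcast(f,px,s,z); print(q,"exp",F+l*.08, "dist tool->face", (P-q)@n)
save(g,"s19.png",(190,210,260,300),7)
print("plate corner in w:", wproj(f,P+l*.05+[0,0,-.04],s), wproj(f,P+l*.05+[0,0,.04],s))
```

```text
plate rel face 0.0633028849176141 -0.0007034438866616519 -0.0004897717977027094
-0.05 -0.04 scene crop [304. 472.]
-0.05 0.04 scene crop [291. 421.]
0.05 -0.04 scene crop [341. 401.]
0.05 0.04 scene crop [330. 351.]
[ 0.429  -0.2475  0.16  ] exp [ 0.4296 -0.2472  0.095 ] dist tool->face 0.06395334372372874
[ 0.4287 -0.2466  0.03  ] exp [ 0.4296 -0.2472  0.095 ] dist tool->face 0.06359433105437468
plate corner in w: [317.3308 138.2819] [320.2941 151.7003]
```

View pics/s19.png

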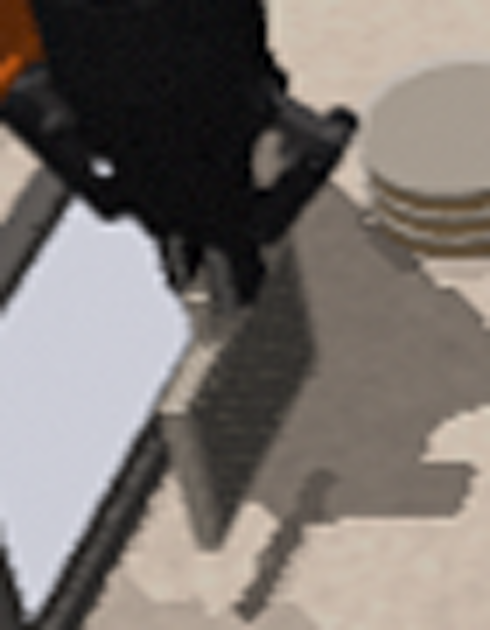

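The image agrees with the predicted plate corner to about 1 px. I'll let it settle once more and hand in.

```bash
python3 -m creep '[[[0,0,0,0,1],[0,0,0,0,1],[0,0,0,0,1]]]'
python3 - <<'E'
from h import *
plan((.527,-.269,.1414),40.5,1)
from station import order
print(order.hand_in())
E
```

```text
time: 19.65
eef_pos: [0.5301, -0.2677, 0.1408]
orientation: [0.009, 0.417, 0.909, 0.007]
contact_force: [0.1, -0.3, -3.2]
finger_gap: 0.0069
at [ 0.5301 -0.2677  0.1408] ydeg 40.72 tilt 1.26 gap 0.0069 t 19.65 q [ 1.13  0.67 -0.97  1.78  0.63  1.02  0.63] F [ 0.1 -0.3 -3.2]
[0.1, -0.32, -0.06, np.float64(0.004)]
the job is handed in; nothing more can be done
None
```

The job is handed in at 19.65 s of the 54 s, with the filter plate still in the gripper in front of the lit face. The hand-in reports no verdict, so what follows is from my own measurements.

- **Flap:** I swung it up by its bar to about 1.59 rad by my arc estimate and released it. It still stood upright in the last pictures.
- **Filter plate:** I gripped it by the tab, drew it straight up until its centre was about 0.23 m above the bench, and carried it to the panel.
- **Final position:** The plate centre was about 63 mm from the face. It was within about 1 mm of the middle sideways and in height, parallel to the face within about 0.3° and tilted about 1.3°. A corner of the plate in the scene view matched this to about 1 px.
- **Other things:** In the last pictures the blank was in its slot and the dishes and bottle were where they started, judged by eye. The tube rack was barely in the last views, but the arm never went near it. No force reading suggested contact with the panel.

**Disagreements and odd readings:**
- The top and scene cameras disagreed by up to 8 mm on the housing and bar, so I used wrist-camera views for both grasps.
- The bar slid about 10 mm in the pads while the flap swung.
- The last vertical force reading was -3.2 N, against about -1 N before. I took it for noise and did not look into it.

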